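Bring the parked clamp round on the carousel and close the casting frame

TASK

The casting frame is ready for plaster except for one corner that still has no clamp; the spare spring clamp is parked on the carousel, round at the back under the drying rack. Push the carousel round by its posts until the clamp stands in the open at the front, then squeeze its handles, lift it off and clip it fully down over the bare board-and-cleat lap of the frame, square on it like the other three, and let go. Do not tip or lose anything standing in the carousel's compartments.

Things in the scene. Friction and masses are not known exactly. Their poses are not given: they have to be found in the camera images.
- clamp: Loose hand spring clamp, dark steel, black handle sleeves, 104 mm long, 24 wide, 110 g. It sits jaws down on the top edge of a carousel wall, within 12 mm of the wall's middle. Origin on its pivot (6 mm radius, resting on the edge, 77 mm over the table); x across the jaws, y along the pivot and the wall, z up. The axes are those of one half: they tilt about y by half the opening, 0.3 rad at most.
- clamp_handles (a point): Point midway between the handles' ends, 48 mm above the clamp's pivot. The handle faces look along the clamp's x; they are 24 mm wide, rise 57 mm above the pivot, spread 56 mm overall at the top and 25 mm near the pivot. Squeezing needs 8 N at first, 12 N at the end, and stops at about 20 mm overall with the handles parallel.
- clamp_jaws (a point): Point midway between the rubber jaw pads, 38 mm below the pivot; pads 16 mm tall, jaw ends 46 mm below the pivot. The pads hold the 10 mm wall at rest and stand about 32 mm apart when the handles are fully squeezed (this point belongs to one half, so it then shifts about 11 mm sideways).
- clamp_arm (a joint): Opening of the clamp in rad: -0.25 jaws shut on nothing, 0 jaws 10 mm apart (on the carousel's wall), about 0.15 jaws 16 mm apart (on the frame's lap), 0.60 handles fully squeezed. A spring always closes it.
- carousel: Revolving tray: plywood disc, 326 mm diameter, six 10 mm outer walls in a hexagon (centre lines 130 mm from the axis, tops 71 mm over the table), six compartments. Origin on the upright axis, 12 mm over the table; x points to the middle of the wall that carries the clamp; z up. Turns both ways about z without end, with slight friction (1.5 N at a post), and stays where it is left.
- turning_post (a point): Top of one of the six turning posts: round wood, 16 mm diameter, one at each corner of the hexagon, 150 mm from the axis, tops 118 mm over the table, 47 mm proud of the walls. This one is 30 degrees anticlockwise (seen from above) from the carousel's x; the others follow every 60 degrees.
- drying_rack: Fixed slatted wooden rack, 210 mm deep (x), 430 mm wide (y), 205 mm high, slats' underside at 195 mm, four corner legs. Origin on the table under its middle, x away from the robot; front edge at x = -105 mm. The carousel's axis is at about x = -135 mm, y = 0 (each within 8 mm): the back of the carousel turns beneath the slats, the front half stands free.
- casting_frame: Fixed casting frame: four upright boards (8 mm thick, tops 82 mm over the table) round a 130 mm square with an upturned bowl in it, on a white 236 mm square board. Origin on the table under its middle. Each board runs 40 mm past its neighbour, whose 8 mm cleat lies against that overhang; three of these laps carry a clamp of the same kind, the fourth is bare.
- bare_lap (a point): Middle of the top edge of the bare lap of board and cleat, 82 mm over the table: 16 mm thick in all along the point's x; it runs 40 mm along the point's y (this point is 22 mm from the neighbouring board's face, 18 mm from the free end); z up. Axes as the casting frame's.
- cup: Small unglazed bowl, 68 mm diameter, 48 mm tall, standing loose in a compartment of the carousel. Origin under its foot, z up.
- pot: Larger screw-cap pigment pot, 49 mm diameter, 62 mm tall, standing loose in a compartment of the carousel. Origin under its foot, z up.
- small_pot: Smaller screw-cap pigment pot, 41 mm diameter, 50 mm tall, standing loose in a compartment of the carousel. Origin under its foot, z up.
- stilt: Three-armed kiln stilt, 55 x 48 x 13 mm, lying loose in a compartment of the carousel. Origin under its middle, z up.
- lid: White plastic lid, 73 mm diameter, 12 mm tall, lying loose, open side up, in a compartment of the carousel. Origin under its middle, z up.
Mind the look-alikes: they are no part of the job. There is more than one size of the clamp; the job needs the smaller.

How it is judged:
By the outcome, as a careful person would: the job done as asked, in the order asked, and still so for the second after the job is handed in, with the robot touching nothing.
It also fails if it takes over 72 s, if anything falls off the work surface, if the arm or the gripper's body presses on something with over 40 N, if the wrist force passes 120 N, or if a joint passes its speed limit or range.

ROBOT

A 6-joint arm with a two-finger parallel gripper is mounted at the origin on a cart in front of the work surface, level with it; the furniture and walls round the work are solid. World frame = base frame: x ahead of the robot, y to its left, z up, the work surface at z = 0. Lengths are in m, angles in rad, forces in N, time in s.
With the tool pointing down it reaches from about 0.375 to 0.975 m from the base axis. Payload 3.8 kg.
Tool frame: the origin (TCP) lies on the centre line of the jaws, within the pads' length; the fingertips stand 8 mm ahead of it and the grasp point (between the pads) lies 11 mm behind it; z points along the fingers, y is the direction in which the jaws open and shut (so a half turn about z gives the same grasp; the last joint's range is limited). The gripper opens to 85 mm and grips with 20 to 120 N. Pads are 22 mm wide; open, the fingers measure 114 mm over their backs; the gripper's body (76 mm by 85 mm) begins 54 mm behind the grasp point. The pads swing forward as they close: fully open they stand 13 mm farther back than shut.
Start: joints at [-1.3, 0.264, 1.604, -0, 1.274, -0.037], TCP at [0.204, -0.643, 0.239] pointing down, gripper open.
Joint ranges: [-2.63, 2.63], [-0.94, 2.18], [0.31, 2.57], [-1.31, 4.45], [0, 2.66], [-2.55, 2.55]. Speed limits (rad/s): [2.57, 2.57, 3.14, 3.14, 3.14, 3.14].

INTERFACE

Orientations are given as a rotation vector (axis times angle).
In Python, from workcell import * gives the robot as it stands.
- The arm moves only by the tool play_rows, never from a script. Its arguments are lists of equal length, an entry for each row: "slide": the shift along the tool's x, y, z in cm, a list of three; "delta_rot": the turn, a rotation vector about the tool's x, y, z in rad, a list of three. In form: {"slide": [[x, y, z], ...], "delta_rot": [[wx, wy, wz], ...]}. A call has 1 to 12 rows; each row is the pose to reach, as a shift and turn from the pose measured when the call began, along the tool's axes at that moment; what a row does not reach only later rows make up. A row lasts 1/12 s, in which the tool goes at most 41.7 mm and 7.16 degrees, less where a joint would pass 70% of its speed; a pose out of reach is approached as far as the arm can. A call with a gripper value outside its range is refused whole. "hand" is the opening, from 0 (shut) to 1 (fully open), set as the call begins (left out, the last holds). The fingers move at their own pace and stop on an object; "force" is the grip in N (left out, the last holds). Time passes only in rows, so rows that repeat a pose let the fingers close. It gives the time, the measured TCP pose, the force and the opening at its end, in the units of the state.
- read_state(): the state, without advancing time (a new reading comes with each control period).
- read_camera(name): name is "scene" or "top"; returns a dict with "image" (384x512x3 uint8, red, green, blue), "depth" (384x512 float32, m along the optical axis (not along the pixel's ray), 0 where there is no reading), "fovy" (degrees; the focal length in pixels is half the picture's height over the tangent of half this angle, whatever the lens; pixels are square), "cx", "cy" (the principal point, pixels), "world_from_camera" (4x4, takes a point from camera to world coordinates). Camera axes: x right, y up, looking along -z (the intrinsics and any distortion apply to the point x, -y, -z); pixel columns grow to the right and rows downward; lengths in m; the calibration is good to about 2 mm. A picture is of the moment at which its call begins.
- finish_job(): hands the job in, once; it reports no verdict.
Trained networks look in a picture, given as the dict that the camera call returned (one of the last four; its "shot" number tells which), for a name from the list of things; names that differ only in an ending like _2 or _b are one class to them, and where a whole thing is asked for, a point or a joint stands for the part that bears it (a point fixed in the world has none). Each returns a list of dicts, best first, with "conf" (0 to 1); they miss things now and then, are a little off and sometimes report something else, mostly with a low value. They report only what shows in the picture. A call takes as long as a camera call. They do not tell look-alikes from the thing itself.
- spot_in(target, picture): "bbox" ([centre column, centre row, width, height] in pixels, round what is visible of it).
- landmark_of(target, picture): "at" ([column, row] in pixels: a listed point, or the origin of a listed thing).
The state is a dict: "time": time; "q": joint angles; "joint_vel": joint speeds; "joint_torque": joint torques, N m; "tool_pos": TCP position; "tcp_rot": TCP orientation; "wrist_force": force on the tool from outside, world axes, zero at the start; "torque": the same for the moment, N m; "width": opening from 0.0 (shut) to 1.0 (fully open).
Only numpy, scipy, OpenCV 4.12 (cv2) and the standard library are available. Lean on these libraries where they do the work, as an engineer would, in place of code of your own. Each camera call takes 0.05 s, during which the arm holds its last target.

## Working session

There is one attempt and no reset: what is moved stays moved. The work goes in short steps, Python scripts to look and compute and a tool call to move; the robot and the scene stay as the last step left them, time stands still between calls to the robot, and variables do not carry over. Pictures are saved under pics/ and viewed, and the job is handed in when it is done.

Besides the shell and the picture viewer there is one more tool, called after "Emit:" as a command line: name --argument value ..., lists and objects as JSON in quotes. play_rows: Moves the arm, as the interface text tells. Its arguments: {"type":"object","properties":{"slide":{"type":"array"},"delta_rot":{"type":"array"},"hand":{"type":"number"},"force":{"type":"number"}},"required":["slide","delta_rot"]}

```bash
mkdir -p pics; ls; cat > h.py <<'E'
from workcell import *
import numpy as np, cv2, pickle
from scipy.spatial.transform import Rotation as R
def cap(name,fn=None):
    p=read_camera(name)
    if fn: cv2.imwrite('pics/'+fn,cv2.cvtColor(p['image'],cv2.COLOR_RGB2BGR))
    return p
def f_of(p): return p['image'].shape[0]/2/np.tan(np.radians(p['fovy'])/2)
def px2w(p,c,r,d=None):
    f=f_of(p)
    if d is None:
        d=p['depth'][int(round(r)),int(round(c))]
    P=np.array([(c-p['cx'])/f*d,-(r-p['cy'])/f*d,-d,1])
    return (p['world_from_camera']@P)[:3]
def px2z(p,c,r,z):
    a=px2w(p,c,r,1.0);o=p['world_from_camera'][:3,3]
    return o+(a-o)*(z-o[2])/(a[2]-o[2])
def w2px(p,P):
    M=np.linalg.inv(p['world_from_camera']);q=M@np.append(P,1);f=f_of(p)
    return np.array([p['cx']+f*q[0]/-q[2],p['cy']-f*q[1]/-q[2]])
def cloud(p):
    h,w=p['depth'].shape;f=f_of(p);d=p['depth']
    c,r=np.meshgrid(np.arange(w),np.arange(h))
    P=np.stack([(c-p['cx'])/f*d,-(r-p['cy'])/f*d,-d,np.ones_like(d)],-1)
    W=(P@p['world_from_camera'].T)[...,:3]; W[d==0]=np.nan
    return W
E
python3 - <<'E'
from h import *
np.set_printoptions(precision=4,suppress=True)
for n in ['scene','top']:
    p=cap(n,n+'0.png'); print(n,{k:(v if not hasattr(v,'shape') or v.size<20 else v.shape) for k,v in p.items()})
    for t in ['clamp','clamp_handles','turning_post','carousel','casting_frame','bare_lap','drying_rack']:
        try:
            print(t,[(np.round(x['at'],1),round(x['conf'],2)) for x in landmark_of(t,p)][:6])
        except Exception as e: print(t,e)
print(read_state())
E
```

```text
pics
scene {'image': (384, 512, 3), 'depth': (384, 512), 'fovy': 43.66608652395614, 'cx': 261.7418178210291, 'cy': 194.38040014188252, 'world_from_camera': array([[-0.8459,  0.3171, -0.4288, -0.008 ],
       [-0.5333, -0.5064,  0.6777,  0.947 ],
       [-0.0022,  0.8019,  0.5975,  0.9223],
       [ 0.    ,  0.    ,  0.    ,  1.    ]]), 'shot': 1}
clamp [(array([271. , 317.5]), 0.78), (array([227.2, 191. ]), 0.76)]
clamp_handles [(array([271.2, 294.6]), 0.76), (array([225.1, 179.3]), 0.71)]
turning_post [(array([198.6, 180.9]), 0.62)]
carousel [(array([211.3, 239.8]), 0.65)]
casting_frame [(array([301.1, 173.1]), 0.64)]
bare_lap [(array([320.4, 172.1]), 0.83), (array([200.2, 253.7]), 0.2)]
drying_rack []
top {'image': (384, 512, 3), 'depth': (384, 512), 'fovy': 46.706624919887545, 'cx': 251.1353765396725, 'cy': 193.74744840693288, 'world_from_camera': array([[-0.0148,  0.9841, -0.1771,  0.2773],
       [-0.9997, -0.0182, -0.0175, -0.005 ],
       [-0.0204,  0.1768,  0.984 ,  1.56  ],
       [ 0.    ,  0.    ,  0.    ,  1.    ]]), 'shot': 2}
clamp [(array([150.7, 259.8]), 0.63), (array([240.1, 151.2]), 0.44)]
clamp_handles [(array([241.9, 148.4]), 0.62)]
turning_post [(array([232.9, 128. ]), 0.91), (array([241.9, 151.8]), 0.72)]
carousel [(array([207.9, 170.8]), 0.75)]
casting_frame [(array([335.5, 181.4]), 0.8)]
bare_lap [(array([317.9, 201.5]), 0.59)]
drying_rack []
{'time': 0.8, 'q': array([-1.2999,  0.2638,  1.604 ,  0.    ,  1.2737, -0.0369]), 'joint_vel': array([ 0.0002,  0.0005,  0.0006, -0.0003, -0.0007, -0.    ]), 'joint_torque': array([  0.0002, -51.4978, -36.7697,  -0.0001,   0.0006,  -0.    ]), 'tool_pos': array([ 0.2045, -0.6433,  0.2393]), 'tcp_rot': array([3.1044, 0.4816, 0.    ]), 'wrist_force': array([ 0.5631, -0.5085,  0.4493]), 'torque': array([-0.0029,  0.0213,  0.0038]), 'width': 0.9978736042837832}
```

```bash
cd pics; python3 -c "
import cv2
a=cv2.imread('scene0.png');b=cv2.imread('top0.png')
cv2.imwrite('s0.png',cv2.resize(a[90:384,100:420],None,fx=2.04,fy=2.04,interpolation=3)[:600])
cv2.imwrite('t0.png',cv2.resize(b[60:310,110:440],None,fx=2.4,fy=2.4,interpolation=3)[:600])"
```

```text
(no output)
```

View pics/s0.png

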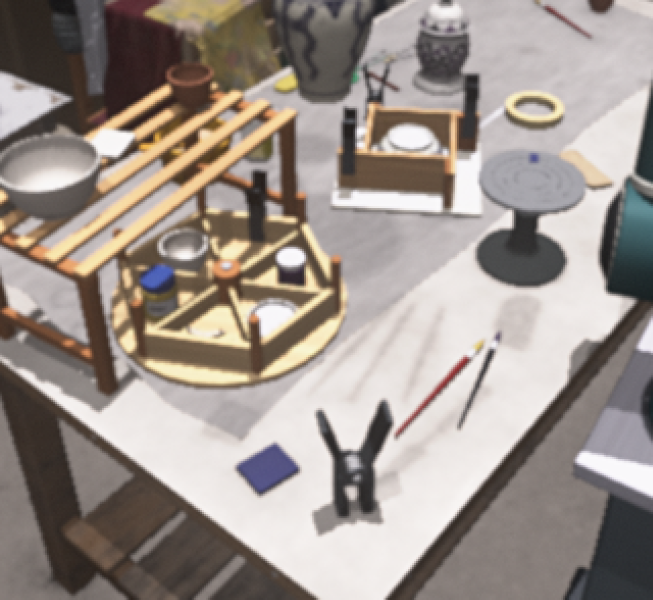

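View pics/t0.png

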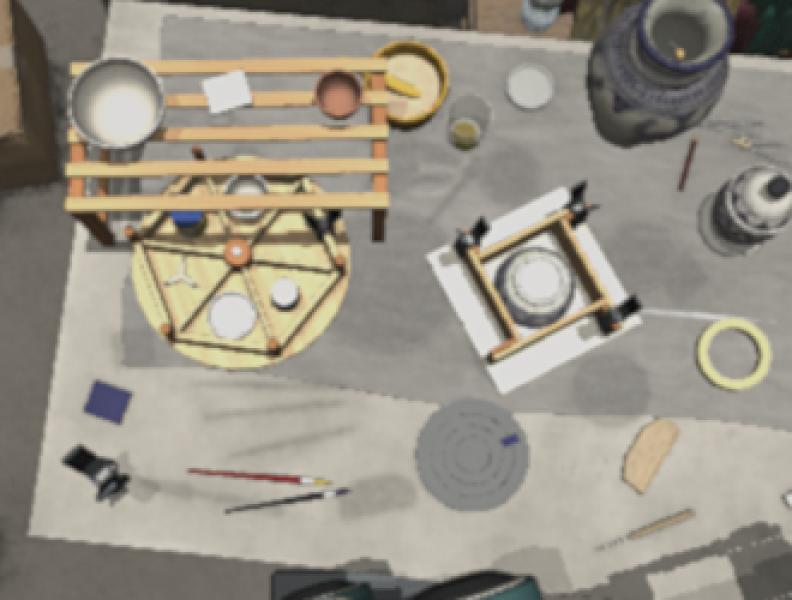

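The scene view shows the spare clamp on the right-rear carousel wall at (227,191), under the rack front, and a bigger look-alike standing loose on the table at (271,317). The top view shows the carousel hub at (208,164) and the frame's bare lap near crop (493,355), i.e. (315,208). The carousel one is the smaller, as the task describes. Next I'll measure and take one crop to confirm.

```bash
python3 - <<'E'
from h import *
np.set_printoptions(precision=4,suppress=True)
p=cap('top'); s=cap('scene')
pickle.dump((p,s),open('p0.pkl','wb'))
W=cloud(p); S=cloud(s)
both=np.concatenate([W.reshape(-1,3),S.reshape(-1,3)]);both=both[~np.isnan(both[:,0])]
print('hub',px2w(p,208,164),px2z(p,208,164,0.08))
# posts: points z .112-.124
for name,w in(('top',W),('scene',S)):
    m=(abs(w[...,2]-.115)<.008)&(w[...,0]>.3)&(w[...,0]<.75)&(w[...,1]<.4)&(w[...,1]>-.05)
    n,l,st,ce=cv2.connectedComponentsWithStats(m.astype(np.uint8))
    for i in range(1,n):
        if st[i,4]>3: print(name,ce[i],st[i,4],np.median(w[l==i],0))
# walls
m=(abs(W[...,2]-.071)<.005)&(W[...,0]>.3)&(W[...,0]<.75)&(W[...,1]<.4)&(W[...,1]>-.05)
print(m.sum())
for im,n,(c,r) in((p,'top',(243,155)),(s,'scene',(227,195)),(s,'scene2',(271,317)),(p,'frame',(335,181))):
    a=cv2.cvtColor(im['image'],cv2.COLOR_RGB2BGR)[r-45:r+45,c-55:c+55]
    cv2.imwrite(f'pics/c_{n}.png',cv2.resize(a,(396,300)[:2],interpolation=3))
import glob
v=[cv2.imread(f'pics/c_{n}.png') for n in('top','scene','scene2','frame')]
cv2.imwrite('pics/crop1.png',np.vstack([np.hstack(v[:2]),np.hstack(v[2:])]))
E
```

```text
hub [0.6488 0.1672 0.0847] [0.65   0.1677 0.08  ]
top [248.8889 149.4444] 9 [0.6901 0.0257 0.1111]
top [240.25  152.375] 8 [0.6791 0.0559 0.1135]
top [148.9091 153.    ] 11 [0.6815 0.3596 0.1137]
top [267.75 152.5 ] 8 [ 0.6766 -0.0363  0.114 ]
top [163.6111 155.6667] 18 [0.6722 0.3131 0.1177]
top [251.5882 168.    ] 17 [0.6235 0.0167 0.1193]
top [178.8947 196.4211] 19 [0.5327 0.2595 0.1178]
top [223.5294 202.7647] 17 [0.508  0.111  0.1174]
top [145.48 252.2 ] 25 [0.3517 0.3664 0.1154]
top [154.5   260.625] 8 [0.324  0.3356 0.1164]
scene [240.375  171.8438] 32 [ 0.6846 -0.0287  0.1153]
scene [226.5    179.8542] 48 [0.6957 0.0266 0.1173]
scene [223.5172 187.4483] 29 [0.6812 0.062  0.1155]
scene [247.   186.56] 25 [0.6279 0.0226 0.1155]
scene [263.6471 218.    ] 34 [0.5118 0.1165 0.1144]
scene [166.2368 239.2368] 38 [0.6734 0.3184 0.1151]
scene [146.7759 250.3621] 58 [0.6848 0.3762 0.1143]
scene [223.9756 247.4146] 41 [0.534  0.2647 0.1147]
scene [283.0308 304.4769] 65 [0.3213 0.345  0.1147]
scene [263.8333 310.2   ] 30 [0.3462 0.3805 0.1151]
580
```

View pics/crop1.png

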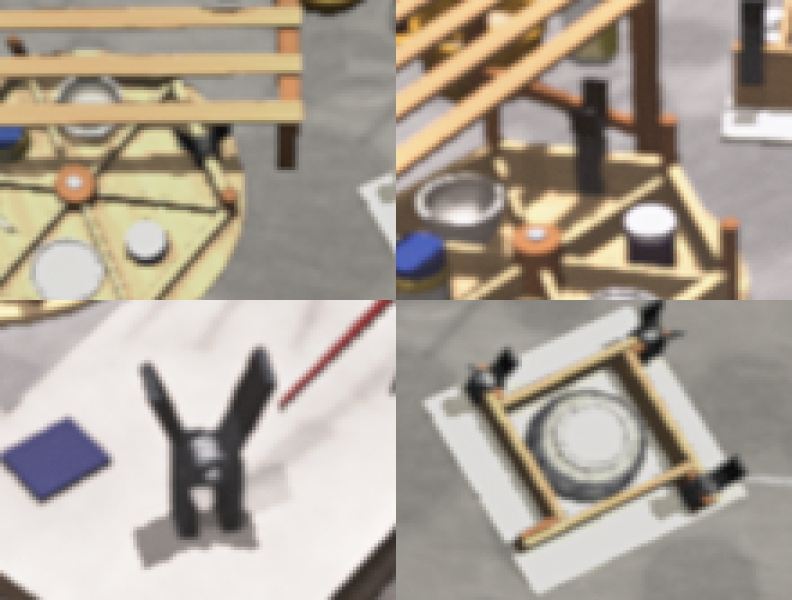

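Candidates: the clamp at scene (227,191) / top (243,152) straddles the carousel wall, and its handle tops are about 0.115 m high. The one at scene (271,317) / top (151,260) stands on the open table and looks larger. The carousel clamp fits "parked on the carousel under the rack, smaller", and the crop confirms it. Next is the frame fit.

```bash
python3 - <<'E'
from h import *
np.set_printoptions(precision=4,suppress=True)
p,s=pickle.load(open('p0.pkl','rb'))
for nm,im in(('top',p),('scene',s)):
    w=cloud(im)
    m=(w[...,2]>.074)&(w[...,2]<.09)&(w[...,0]>.45)&(w[...,0]<.8)&(w[...,1]<0)&(w[...,1]>-.4)
    q=w[m]; print(nm,len(q))
    # raster plot
    g=np.full((400,400,3),255,np.uint8)
    for a,zc in ((w[m],(0,0,0)),):
        for x,y,z in a:
            cv2.circle(g,(int((0-y)*1000),int((.8-x)*1000)),1,zc,-1)
    m2=(w[...,2]>.1)&(w[...,2]<.16)&(w[...,0]>.45)&(w[...,0]<.8)&(w[...,1]<0)&(w[...,1]>-.4)
    for x,y,z in w[m2]: cv2.circle(g,(int((0-y)*1000),int((.8-x)*1000)),1,(0,0,255),-1)
    cv2.imwrite(f'pics/fr_{nm}.png',g)
print('lap top',px2z(p,317.9,201.5,.082),'scene',px2z(s,320.4,172.1,.082))
print('frame',px2z(p,335.5,181.4,0),px2z(s,301.1,173.1,0))
a=cv2.imread('pics/fr_top.png');b=cv2.imread('pics/fr_scene.png')
cv2.imwrite('pics/fr.png',np.hstack([a,b]))
E
```

```text
top 660
scene 621
lap top [ 0.5127 -0.2025  0.082 ] scene [ 0.5017 -0.2022  0.082 ]
frame [ 0.5972 -0.2791  0.    ] [ 0.6047 -0.2738 -0.    ]
```

View pics/fr.png

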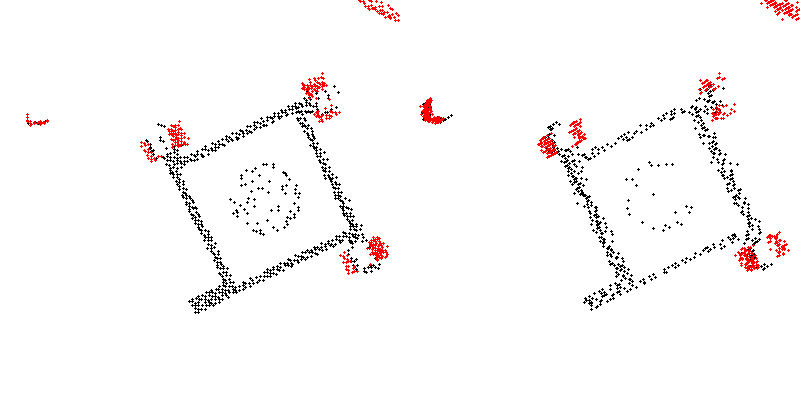

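```bash
python3 - <<'E'
from h import *
p,s=pickle.load(open('p0.pkl','rb'))
a=cv2.cvtColor(p['image'],cv2.COLOR_RGB2BGR)[130:235,280:385]
b=cv2.cvtColor(s['image'],cv2.COLOR_RGB2BGR)[115:205,255:345]
cv2.imwrite('pics/fz.png',np.hstack([cv2.resize(a,(400,400),interpolation=2),cv2.resize(b,(400,400),interpolation=2)]))
E
```

```text
(no output)
```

View pics/fz.png

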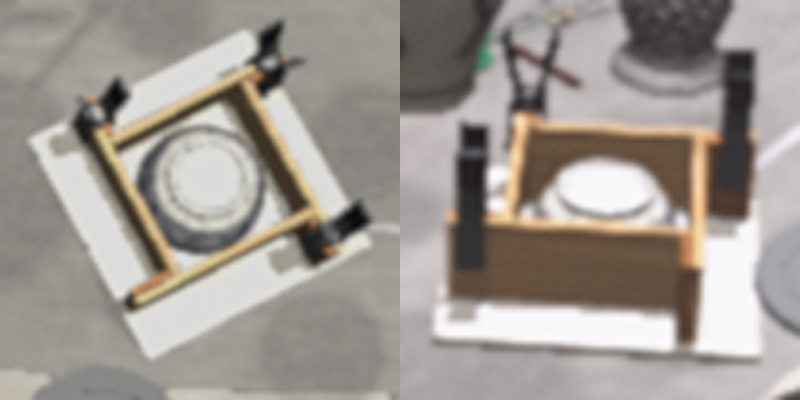

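```bash
cat > ff.py <<'E'
from h import *
from scipy.optimize import minimize
from scipy.spatial import cKDTree
np.set_printoptions(precision=4,suppress=True)
def boards(S):
    # local u (free-end dir of front board), n(outward of front board). rect list u0,u1,n0,n1
    b=[]
    base=[(-S,S+.008+.040,S,S+.008),(S+.008,S+.048,S-.008,S)]
    return base
def model(S):
    pts=[]
    for k in range(4):
        th=k*np.pi/2
        for j,(a,b,c,d) in enumerate(boards(S)):
            if k!=0:
                if j==1: continue
                b=S+.008
            A,B=np.meshgrid(np.arange(a,b+1e-6,.002),np.arange(c,d+1e-6,.002))
            P=np.stack([A.ravel(),B.ravel()],1)
            # overhang order: each board's free end at +u; next board rotates about c
            Rm=np.array([[np.cos(th),-np.sin(th)],[np.sin(th),np.cos(th)]])
            pts.append(P@Rm.T)
    return np.concatenate(pts)
def fit(q,flip):
    def cost(v,full=False):
        c=v[:2];th=v[2];S=v[3]
        M=model(S)
        if flip: M=M*[1,-1]
        Rm=np.array([[np.cos(th),-np.sin(th)],[np.sin(th),np.cos(th)]])
        M=M@Rm.T+c
        d1=cKDTree(M).query(q)[0]; d2=cKDTree(q).query(M)[0]
        return np.mean(np.minimum(d1,.008)**2)*1e6+np.mean(np.minimum(d2,.008)**2)*1e6
    best=None
    for th0 in np.arange(0,4)*np.pi/2+np.radians(24):
        r=minimize(cost,[.60,-.265,th0,.065],method='Nelder-Mead',options=dict(initial_simplex=np.array([.60,-.265,th0,.065])+np.vstack([np.zeros(4),np.diag([.01,.01,.1,.003])]),maxiter=600))
        if best is None or r.fun<best.fun: best=r
    v=best.x;s=-1 if flip else 1
    Rm=lambda a:np.array([[np.cos(a),-np.sin(a)],[np.sin(a),np.cos(a)]])
    lap=Rm(v[2])@np.array([v[3]+.03,s*v[3]])+v[:2]
    u=Rm(v[2])@[1,0]
    return best.fun,v,lap,np.degrees(np.arctan2(u[1],u[0]))
if __name__=='__main__':
    p,s=pickle.load(open('p0.pkl','rb'))
    for nm,im in(('top',p),('scene',s)):
        w=cloud(im)
        m=(w[...,2]>.076)&(w[...,2]<.088)&(w[...,0]>.45)&(w[...,0]<.75)&(w[...,1]<-.1)&(w[...,1]>-.4)
        q=w[m][:,:2]
        c0=np.array([.6,-.265]); q=q[np.linalg.norm(q-c0,axis=1)>.055]
        print(nm,np.median(w[m][:,2]))
        for fl in (0,1): print(fl,*fit(q,fl))
E
python3 ff.py
```

```text
top 0.08154045352516459
0 11.22126222890973 [ 0.6012 -0.2652  2.0046  0.066 ] [ 0.5009 -0.2058] 114.85763464756207
1 21.866973473439273 [ 0.6011 -0.2643  5.1182  0.0656] [ 0.5786 -0.378 ] -66.74774073200197
scene 0.08124686497571565
0 19.223766692916495 [ 0.6036 -0.2618  2.0087  0.065 ] [ 0.5045 -0.2033] 115.08974668433271
1 28.959464152580676 [ 0.6035 -0.261   5.1238  0.0651] [ 0.5818 -0.3742] -66.42803286423646
```

Lap centre is about (0.5025, -0.2045), with its length along 115° and the clamp axis along 25°. The carousel axis is about (0.649, 0.168), and the clamp wall is at about -69°. I'll cage the front-right post, at about (0.509, 0.114), between the fingers and turn the carousel clockwise by about 80°.

```bash
cat >> h.py <<'E'
def to_tool(pos,yaw_y_deg,st=None):
    """world TCP pos and world angle of tool y (tool down) -> slide cm, drot rad"""
    st=st or read_state()
    R0=R.from_rotvec(st['tcp_rot']).as_matrix()
    a=np.radians(yaw_y_deg); y=np.array([np.cos(a),np.sin(a),0]); z=np.array([0,0,-1.]); x=np.cross(y,z)
    T=np.stack([x,y,z],1)
    return np.round(R0.T@(np.array(pos)-st['tool_pos'])*100,2), np.round(R.from_matrix(R0.T@T).as_rotvec(),3)
def show():
    st=read_state();R0=R.from_rotvec(st['tcp_rot']).as_matrix()
    print('t',round(st['time'],2),'pos',np.round(st['tool_pos'],4),'yaw_y',round(np.degrees(np.arctan2(R0[1,1],R0[0,1])),1),'z',np.round(R0[:,2],3),'F',np.round(st['wrist_force'],1),'w',round(st['width'],3),'q',np.round(st['q'],2)); return st
E
python3 - <<'E'
from h import *
np.set_printoptions(precision=4,suppress=True)
show()
# post refine
p,s=pickle.load(open('p0.pkl','rb'))
from scipy.optimize import least_squares
P=np.array([[.6722,.3131],[.6235,.0167],[.5327,.2595],[.508,.111],[.6279,.0226],[.5118,.1165],[.6734,.3184],[.534,.2647]])
ang=np.radians([81,-99,141,201,-99,201,81,141])
f=lambda v:(np.stack([v[0]+.15*np.cos(ang+v[2]),v[1]+.15*np.sin(ang+v[2])],1)-P).ravel()
r=least_squares(f,[.649,.168,0]);print(r.x,np.degrees(r.x[2]),np.abs(r.fun).max())
w=cloud(p); m=(w[...,2]>.19)&(w[...,2]<.215)&(w[...,0]>.5)&(w[...,1]>-.1)
print('rack front x',np.nanpercentile(w[m][:,0],[0,1,3]),'y',np.nanpercentile(w[m][:,1],[0,1,99,100]))
print(to_tool([.36,-.2,.24],20)); print(to_tool([.509,.114,.24],111))
E
```

```text
t 0.9 pos [ 0.2045 -0.6433  0.2393] yaw_y -72.4 z [ 0. -0. -1.] F [ 0.4 -0.2  1. ] w 1.001 q [-1.3   0.26  1.6   0.    1.27 -0.04]
[ 0.6496  0.1676 -0.0004] -0.02195710728148789 0.003117048274435364
rack front x [0.6736 0.6756 0.6774] y [-0.0505 -0.0472  0.3751  0.3804]
(array([ 28.25, -37.53,  -0.07]), array([ 0.   ,  0.   , -1.612]))
(array([ 51.96, -62.95,  -0.07]), array([-0.   , -0.   ,  3.083]))
```

Emit:
play_rows --slide '[[34,-41,0],[34,-41,0],[34,-41,0],[34,-41,0],[34,-41,0],[34,-41,0],[34,-41,0],[34,-41,0],[34,-41,0],[34,-41,0],[34,-41,0],[34,-41,0]]' --delta_rot '[[0,0,-1.5],[0,0,-1.5],[0,0,-1.5],[0,0,-1.5],[0,0,-1.5],[0,0,-1.5],[0,0,-1.5],[0,0,-1.5],[0,0,-1.5],[0,0,-1.5],[0,0,-1.5],[0,0,-1.5]]' --hand 0.36

```text
time: 1.9
tool_pos: [0.3924, -0.178, 0.2398]
tcp_rot: [1.935, 2.473, 0.0]
wrist_force: [1.3, -0.5, 0.5]
width: 0.362
```

```bash
python3 - <<'E'
from h import *
show();print(to_tool([.509,.114,.15],100)); print(to_tool([.5096,.1138,.15],111))
E
```

```text
t 1.9 pos [ 0.3924 -0.178   0.2398] yaw_y 13.9 z [ 0.001 -0.001 -1.   ] F [ 1.3 -0.5  0.5] w 0.362 q [-0.48 -0.22  2.09  0.    1.26 -0.73]
(array([25.55, 18.33,  8.97]), array([ 0.   ,  0.002, -1.503]))
(array([25.51, 18.38,  8.97]), array([ 0.   ,  0.002, -1.695]))
```

Emit:
play_rows --slide '[[25.5,18.4,8],[25.5,18.4,8],[25.5,18.4,8],[25.5,18.4,8],[25.5,18.4,8],[25.5,18.4,8],[25.5,18.4,8],[25.5,18.4,8],[25.5,18.4,8],[25.5,18.4,8],[25.5,18.4,8],[25.5,18.4,8]]' --delta_rot '[[0,0,-1.7],[0,0,-1.7],[0,0,-1.7],[0,0,-1.7],[0,0,-1.7],[0,0,-1.7],[0,0,-1.7],[0,0,-1.7],[0,0,-1.7],[0,0,-1.7],[0,0,-1.7],[0,0,-1.7]]'

```text
time: 2.9
tool_pos: [0.5098, 0.1143, 0.1596]
tcp_rot: [-0.272, 3.129, -0.001]
wrist_force: [0.5, -0.3, 0.4]
width: 0.362
```

```bash
python3 - <<'E'
from h import *
show();print(to_tool([.5096,.1138,.09],111))
E
```

```text
t 2.9 pos [0.5098 0.1143 0.1596] yaw_y 99.9 z [ 0.001 -0.001 -1.   ] F [ 0.5 -0.3  0.4] w 0.362 q [ 0.17  0.04  2.01 -0.    1.09 -1.57]
(array([ 0.04, -0.04,  6.96]), array([-0.001,  0.001, -0.193]))
```

Now I'll lower the open fingers over the post.

Emit:
play_rows --slide '[[0,0,0],[0,0,1.5],[0,0,3],[0,0,4.5],[0,0,6],[0,0,7],[0,0,7]]' --delta_rot '[[0,0,-0.12],[0,0,-0.19],[0,0,-0.19],[0,0,-0.19],[0,0,-0.19],[0,0,-0.19],[0,0,-0.19]]'

```text
time: 3.48
tool_pos: [0.5079, 0.1139, 0.0873]
tcp_rot: [0.567, -3.086, 0.001]
wrist_force: [-1.4, -0.2, -0.2]
width: 0.356
```

```bash
python3 - <<'E'
from h import *
show()
p=cap('scene');q=cap('top')
a=cv2.cvtColor(p['image'],cv2.COLOR_RGB2BGR)[160:280,130:290]
b=cv2.cvtColor(q['image'],cv2.COLOR_RGB2BGR)[110:230,140:300]
cv2.imwrite('pics/cage.png',np.hstack([cv2.resize(a,(400,300),interpolation=2),cv2.resize(b,(400,300),interpolation=2)]))
ax=np.array([.6496,.1676]);st=read_state()
# tool arc
for d in range(8,97,8):
    t=np.radians(201-d); print(d,*to_tool([*(ax+.15*np.array([np.cos(t),np.sin(t)])),.09],111-d,st))
E
```

```text
t 3.48 pos [0.5079 0.1139 0.0873] yaw_y 110.8 z [-0.004 -0.002 -1.   ] F [-1.4 -0.2 -0.2] w 0.356 q [ 0.17  0.12  2.07 -0.    0.95 -1.76]
8 [-0.1   2.06 -0.05] [-0.001  0.     0.137]
16 [-0.53  4.11 -0.05] [-0.001  0.     0.276]
24 [-1.24  6.08 -0.05] [-0.001  0.     0.416]
32 [-2.22  7.93 -0.05] [-0.001  0.     0.555]
40 [-3.44  9.63 -0.05] [-0.001  0.     0.695]
48 [-4.89 11.14 -0.05] [-0.001  0.     0.835]
56 [-6.54 12.43 -0.06] [-0.001  0.     0.974]
64 [-8.35 13.48 -0.06] [-1.000e-03  1.000e-03  1.114e+00]
72 [-10.29  14.27  -0.06] [-1.000e-03  1.000e-03  1.254e+00]
80 [-12.31  14.78  -0.06] [-1.000e-03  1.000e-03  1.393e+00]
88 [-14.4   15.01  -0.06] [-1.000e-03  1.000e-03  1.533e+00]
96 [-16.49  14.94  -0.06] [-1.000e-03  1.000e-03  1.672e+00]
```

View pics/cage.png

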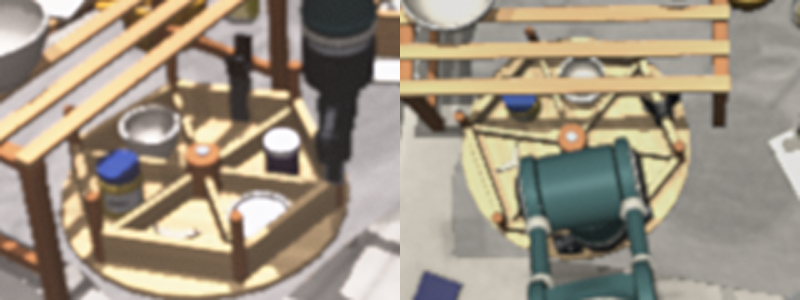

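The fingers straddle the front-right post, with the fingertip at about scene (263,230), and everything in the compartments is still standing. I'll turn slowly.

Emit:
play_rows --slide '[[0,0.5,0],[0,1.2,0],[-0.1,2.06,0],[-0.3,3.1,0],[-0.53,4.11,0],[-0.87,5.1,0],[-1.24,6.08,0],[-1.7,7.0,0],[-2.22,7.93,0],[-2.8,8.8,0],[-3.2,9.3,0],[-3.44,9.63,0]]' --delta_rot '[[0,0,0.035],[0,0,0.08],[0,0,0.14],[0,0,0.21],[0,0,0.276],[0,0,0.346],[0,0,0.416],[0,0,0.486],[0,0,0.555],[0,0,0.625],[0,0,0.665],[0,0,0.695]]'

```text
time: 4.58
tool_pos: [0.5092, 0.2174, 0.0912]
tcp_rot: [0.52, 3.095, 0.0]
wrist_force: [1.7, -2.8, -0.2]
width: 0.361
```

```bash
python3 - <<'E'
from h import *
st=show()
p=cap('scene');q=cap('top')
a=cv2.cvtColor(p['image'],cv2.COLOR_RGB2BGR)[160:280,130:290]
b=cv2.cvtColor(q['image'],cv2.COLOR_RGB2BGR)[110:230,140:300]
cv2.imwrite('pics/cage2.png',np.hstack([cv2.resize(a,(400,300),interpolation=2),cv2.resize(b,(400,300),interpolation=2)]))
ax=np.array([.6496,.1676])
for d in range(44,93,4):
    t=np.radians(201-d); print(d,*to_tool([*(ax+.15*np.array([np.cos(t),np.sin(t)])),.088],111-d,st))
E
```

```text
t 4.58 pos [0.5092 0.2174 0.0912] yaw_y 70.9 z [ 0.003 -0.    -1.   ] F [ 1.7 -2.8 -0.2] w 0.361 q [ 0.36  0.17  2.01 -0.    0.96 -0.88]
44 [0.07 0.91 0.33] [0.001 0.003 0.069]
48 [-0.04  1.95  0.33] [0.001 0.003 0.138]
52 [-0.22  2.98  0.33] [0.001 0.003 0.208]
56 [-0.48  4.    0.33] [0.001 0.003 0.278]
60 [-0.8   5.    0.33] [0.001 0.003 0.348]
64 [-1.19  5.97  0.33] [0.001 0.003 0.418]
68 [-1.65  6.91  0.34] [0.002 0.003 0.488]
72 [-2.17  7.82  0.34] [0.002 0.003 0.557]
76 [-2.75  8.68  0.34] [0.002 0.003 0.627]
80 [-3.4   9.51  0.34] [0.002 0.003 0.697]
84 [-4.1  10.29  0.35] [0.002 0.003 0.767]
88 [-4.85 11.02  0.35] [0.002 0.003 0.837]
92 [-5.65 11.69  0.35] [0.002 0.003 0.906]
```

View pics/cage2.png

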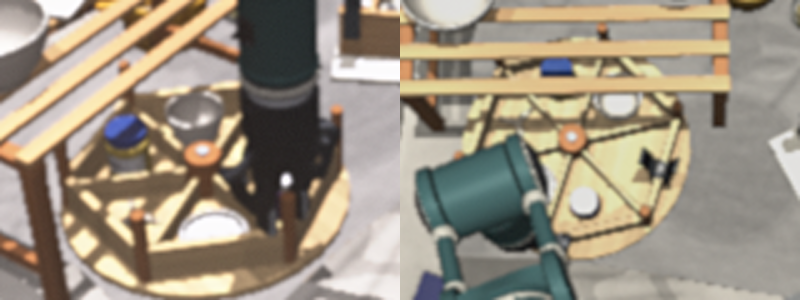

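The carousel turned. The clamp has come round to top (402/660 crop → about px (403,177)) and the items are upright. Continuing.

Emit:
play_rows --slide '[[0.05,0.45,0.1],[0.05,1.1,0.2],[-0.04,1.95,0.3],[-0.22,2.98,0.3],[-0.48,4.0,0.3],[-0.8,5.0,0.3],[-1.19,5.97,0.3],[-1.65,6.91,0.3],[-2.17,7.82,0.3],[-2.75,8.68,0.3],[-3.4,9.51,0.3],[-3.9,10.1,0.3]]' --delta_rot '[[0,0,0.035],[0,0,0.08],[0,0,0.138],[0,0,0.208],[0,0,0.278],[0,0,0.348],[0,0,0.418],[0,0,0.488],[0,0,0.557],[0,0,0.627],[0,0,0.697],[0,0,0.75]]'

```text
time: 5.68
tool_pos: [0.5794, 0.3004, 0.089]
tcp_rot: [1.618, 2.69, 0.003]
wrist_force: [-0.2, -1.2, -0.5]
width: 0.36
```

```bash
python3 - <<'E'
from h import *
st=show()
p=cap('scene');q=cap('top')
a=cv2.cvtColor(p['image'],cv2.COLOR_RGB2BGR)[160:280,130:290]
b=cv2.cvtColor(q['image'],cv2.COLOR_RGB2BGR)[110:230,140:300]
cv2.imwrite('pics/cage3.png',np.hstack([cv2.resize(a,(400,300),interpolation=2),cv2.resize(b,(400,300),interpolation=2)]))
E
```

```text
t 5.68 pos [0.5794 0.3004 0.089 ] yaw_y 27.9 z [ 0.004  0.    -1.   ] F [-0.2 -1.2 -0.5] w 0.36 q [ 0.44  0.35  1.79 -0.    1.   -0.05]
```

View pics/cage3.png

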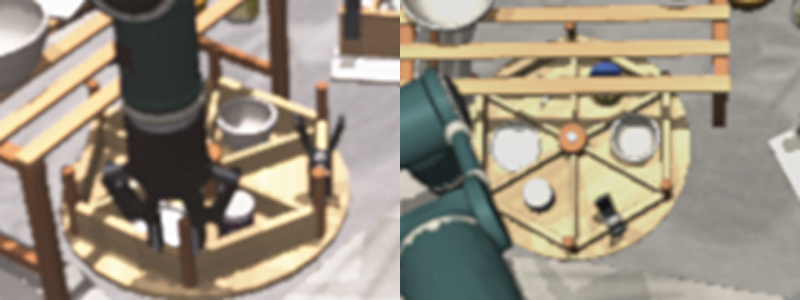

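Clamp now stands at the front right, at top crop (610,215). I'll lift straight off the post.

Emit:
play_rows --slide '[[0,0,-1],[0,0,-3],[0,0,-5],[0,0,-7],[-4,0,-8],[-8,0,-8],[-8,0,-8]]' --delta_rot '[[0,0,0],[0,0,0],[0,0,0],[0,0,0],[0,0,0],[0,0,0],[0,0,0]]'

```text
time: 6.37
tool_pos: [0.621, 0.2249, 0.1727]
tcp_rot: [1.612, 2.685, 0.008]
wrist_force: [-0.1, 0.4, 0.1]
width: 0.361
```

```bash
python3 - <<'E'
from h import *
np.set_printoptions(precision=4,suppress=True)
st=show()
p=cap('top');s=cap('scene')
pickle.dump((p,s),open('p1.pkl','wb'))
for n,im in(('top',p),('scene',s)):
    for t in ['clamp','clamp_handles','clamp_jaws']:
        print(n,t,[(np.round(x['at'],1),round(x['conf'],2)) for x in landmark_of(t,im)][:4])
    w=cloud(im)
    m=(w[...,2]>.105)&(w[...,2]<.145)&(w[...,0]>.44)&(w[...,0]<.75)&(w[...,1]<.4)&(w[...,1]>-.03)
    nn,l,st_,ce=cv2.connectedComponentsWithStats(m.astype(np.uint8))
    for i in range(1,nn):
        if st_[i,4]>3: print(n,np.round(ce[i]),st_[i,4],np.median(w[l==i],0),'zmax',w[l==i][:,2].max())
a=cv2.cvtColor(s['image'],cv2.COLOR_RGB2BGR)[160:280,160:320]
b=cv2.cvtColor(p['image'],cv2.COLOR_RGB2BGR)[110:230,140:300]
cv2.imwrite('pics/post.png',np.hstack([cv2.resize(a,(400,300),interpolation=2),cv2.resize(b,(400,300),interpolation=2)]))
E
```

```text
t 6.37 pos [0.621  0.2249 0.1727] yaw_y 28.0 z [ 0.011 -0.001 -1.   ] F [-0.1  0.4  0.1] w 0.361 q [ 0.31  0.28  1.71 -0.    1.14 -0.18]
top clamp [(array([152.5, 257.8]), 0.82), (array([221.6, 195.3]), 0.66), (array([243.7, 181.7]), 0.25)]
top clamp_handles [(array([223.6, 195.3]), 0.69), (array([146.2, 255.2]), 0.64)]
top clamp_jaws [(array([155.7, 256.1]), 0.56), (array([225.9, 201.1]), 0.48)]
top [246. 139.] 8 [0.7253 0.0352 0.117 ] zmax 0.11949525548897721
top [265. 150.] 6 [ 0.6806 -0.0278  0.1388] zmax 0.14473141629780772
top [246. 183.] 21 [0.5721 0.0369 0.1163] zmax 0.12391582751546437
top [221. 190.] 42 [0.549  0.1187 0.1233] zmax 0.13840007719946046
top [227. 201.] 21 [0.5132 0.0993 0.1336] zmax 0.1408593717213531
top [207. 206.] 20 [0.4985 0.1663 0.1181] zmax 0.12281833720678592
scene clamp [(array([271.9, 318.5]), 0.96), (array([262.4, 220.8]), 0.79)]
scene clamp_handles [(array([271.8, 295.5]), 0.97), (array([210.7, 235.2]), 0.66), (array([259.3, 210.9]), 0.59), (array([319.6, 173.1]), 0.15)]
scene clamp_jaws [(array([275.2, 332.7]), 0.92), (array([258.7, 236.5]), 0.53)]
scene [239. 170.] 60 [ 0.6871 -0.0272  0.1256] zmax 0.14478957790392677
scene [259. 196.] 34 [0.5752 0.0421 0.1141] zmax 0.12242078400485878
scene [250. 212.] 50 [0.5495 0.1257 0.1232] zmax 0.13587779648640974
scene [265. 213.] 46 [0.5149 0.1075 0.1252] zmax 0.13643266776206553
scene [156. 228.] 41 [0.7257 0.2993 0.1147] zmax 0.1207428961820225
scene [256. 231.] 39 [0.5007 0.1719 0.1138] zmax 0.12110282829952967
scene [146. 247.] 135 [0.6846 0.3769 0.1256] zmax 0.1446916584080773
scene [201. 250.] 44 [0.5761 0.3    0.1151] zmax 0.11938673918003795
```

View pics/post.png

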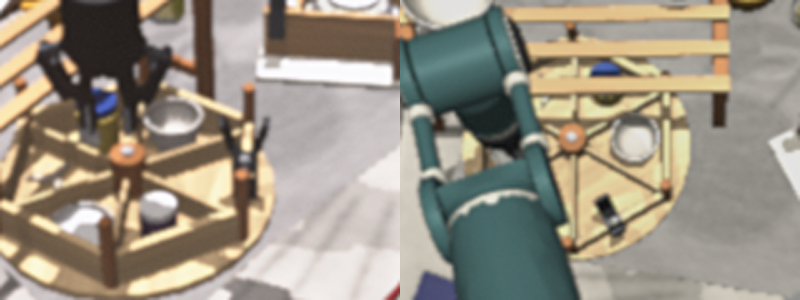

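Clamp pivot estimate is (0.5313, 0.1127). The wall is at -150.5°, so tool y goes to 29.5°. The contents are still standing. I'll move above the clamp with the gripper open.

```bash
python3 - <<'E'
from h import *
show();print(to_tool([.5313,.1127,.185],29.5))
E
```

```text
t 6.77 pos [0.6167 0.231  0.1691] yaw_y 28.2 z [ 0.004  0.001 -1.   ] F [ 0.1 -0.3  0.7] w 0.365 q [ 0.32  0.28  1.72 -0.    1.14 -0.17]
(array([ -6.39, -13.11,  -1.64]), array([ 0.004,  0.001, -0.023]))
```

Emit:
play_rows --slide '[[0,0,-1.7],[-6.4,-13.1,-1.7],[-6.4,-13.1,-1.7],[-6.4,-13.1,-1.7],[-6.4,-13.1,-1.7],[-6.4,-13.1,-1.7],[-6.4,-13.1,-1.7],[-6.4,-13.1,-1.7]]' --delta_rot '[[0,0,0],[0,0,-0.023],[0,0,-0.023],[0,0,-0.023],[0,0,-0.023],[0,0,-0.023],[0,0,-0.023],[0,0,-0.023]]' --hand 1.0

```text
time: 7.43
tool_pos: [0.5318, 0.1135, 0.186]
tcp_rot: [1.58, 2.711, 0.006]
wrist_force: [0.0, -0.2, -0.4]
width: 0.998
```

```bash
python3 - <<'E'
from h import *
show();print(to_tool([.5313,.1127,.108],29.5))
s=cap('scene')
a=cv2.cvtColor(s['image'],cv2.COLOR_RGB2BGR)[150:270,190:350]
cv2.imwrite('pics/pre.png',cv2.resize(a,(800,600),interpolation=2))
E
```

```text
t 7.43 pos [0.5318 0.1135 0.186 ] yaw_y 29.5 z [ 0.005  0.002 -1.   ] F [ 0.  -0.2 -0.4] w 0.998 q [ 0.16  0.05  1.95  0.    1.14 -0.35]
(array([-0.03, -0.13,  7.8 ]), array([0.005, 0.001, 0.001]))
```

View pics/pre.png

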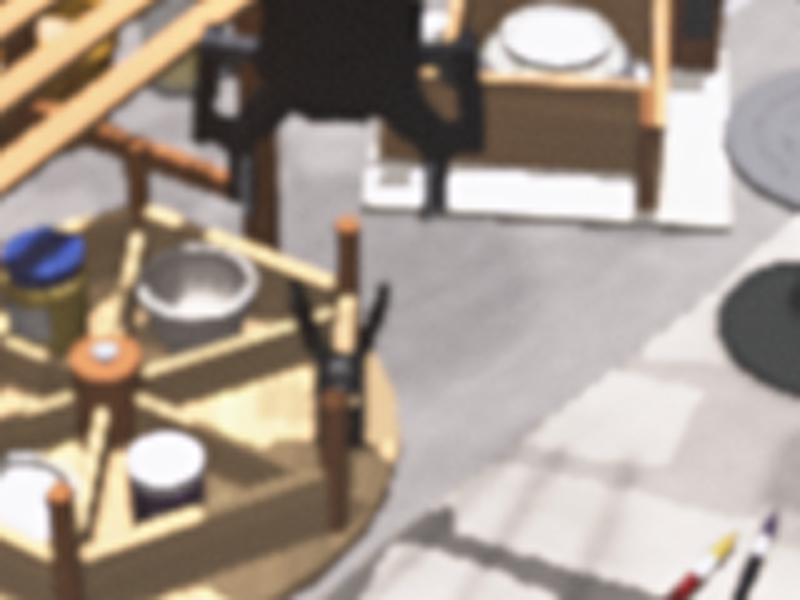

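The gripper straddles the handles: fingers at crop x 240 and 433, handle tips at 298 and 383, so it's centred. Descending.

Emit:
play_rows --slide '[[0,-0.1,1.5],[0,-0.1,3],[0,-0.1,4.5],[0,-0.1,6],[0,-0.1,7],[0,-0.1,7.8],[0,-0.1,7.8]]' --delta_rot '[[0,0,0],[0,0,0],[0,0,0],[0,0,0],[0,0,0],[0,0,0],[0,0,0]]'

```text
time: 8.07
tool_pos: [0.5307, 0.1138, 0.1059]
tcp_rot: [1.579, 2.715, 0.003]
wrist_force: [-0.4, -0.4, 0.0]
width: 1.001
```

```bash
python3 - <<'E'
from h import *
show()
s=cap('scene')
a=cv2.cvtColor(s['image'],cv2.COLOR_RGB2BGR)[150:270,190:350]
cv2.imwrite('pics/pre2.png',cv2.resize(a,(800,600),interpolation=2))
E
```

```text
t 8.07 pos [0.5307 0.1138 0.1059] yaw_y 29.6 z [ 0.002  0.001 -1.   ] F [-0.4 -0.4  0. ] w 1.001 q [ 0.16  0.14  2.02  0.    0.98 -0.35]
```

View pics/pre2.png

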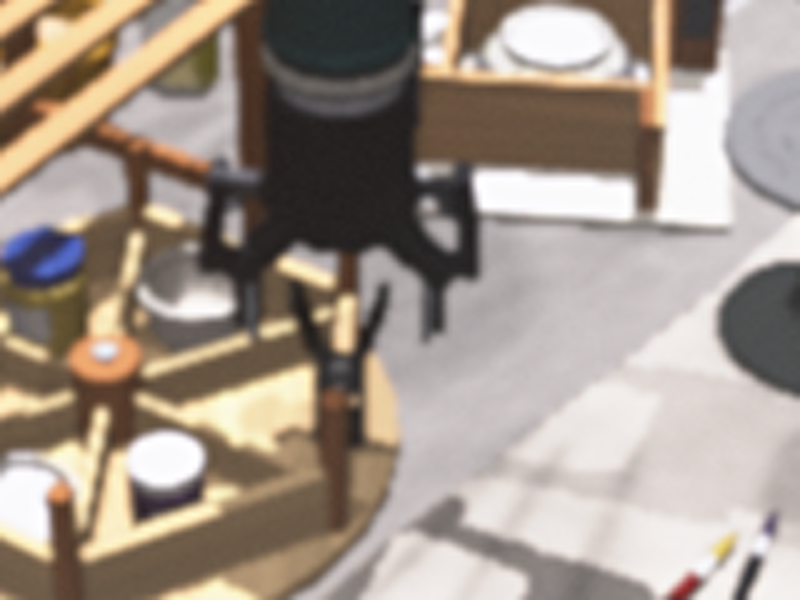

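Fingers stand either side of the handles at crop (250,310) and (433,310). Squeezing.

Emit:
play_rows --slide '[[0,0,0],[0,0,0],[0,0,0],[0,0,0],[0,0,0],[0,0,0],[0,0,0],[0,0,0]]' --delta_rot '[[0,0,0],[0,0,0],[0,0,0],[0,0,0],[0,0,0],[0,0,0],[0,0,0],[0,0,0]]' --hand 0.0 --force 40

```text
time: 8.78
tool_pos: [0.5331, 0.1131, 0.1127]
tcp_rot: [1.576, 2.711, 0.006]
wrist_force: [-9.6, -4.3, 24.8]
width: 0.225
```

```bash
python3 - <<'E'
from h import *
show()
s=cap('scene')
a=cv2.cvtColor(s['image'],cv2.COLOR_RGB2BGR)[150:270,190:350]
cv2.imwrite('pics/sq.png',cv2.resize(a,(800,600),interpolation=2))
E
```

```text
t 8.78 pos [0.5331 0.1131 0.1127] yaw_y 29.6 z [ 0.007  0.    -1.   ] F [-9.6 -4.3 24.8] w 0.225 q [ 0.16  0.13  2.01 -0.    0.99 -0.35]
```

View pics/sq.png

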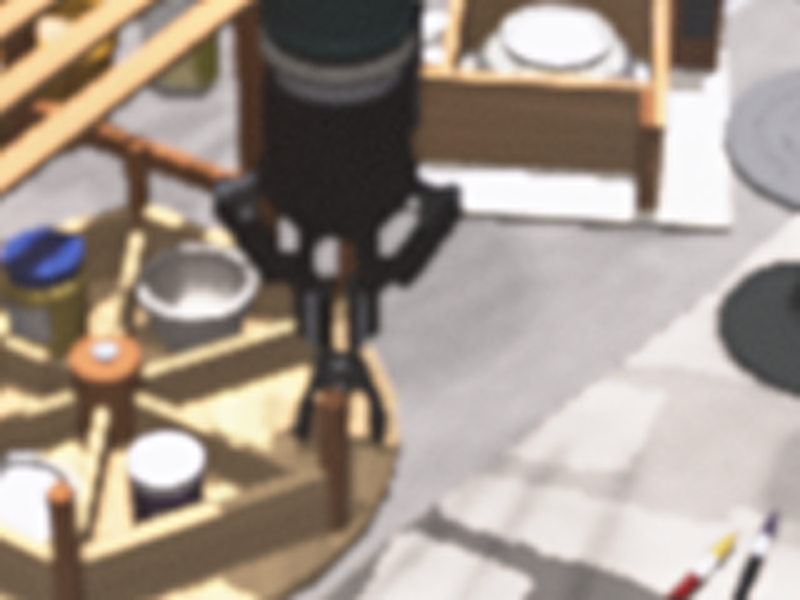

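The handles are squeezed parallel and the jaws are open around the wall at crop (300,430) and (378,430). Lifting straight up.

Emit:
play_rows --slide '[[0,0,-0.5],[0,0,-1],[0,0,-2],[0,0,-3.5],[0,0,-5],[0,0,-7],[0,0,-9],[0,0,-10],[0,0,-10]]' --delta_rot '[[0,0,0],[0,0,0],[0,0,0],[0,0,0],[0,0,0],[0,0,0],[0,0,0],[0,0,0],[0,0,0]]'

```text
time: 9.58
tool_pos: [0.5343, 0.1135, 0.2159]
tcp_rot: [1.574, 2.707, 0.012]
wrist_force: [0.2, 0.1, -1.2]
width: 0.221
```

```bash
python3 - <<'E'
from h import *
show();print(to_tool([.5025,-.2045,.22],25))
s=cap('scene');p=cap('top')
a=cv2.cvtColor(s['image'],cv2.COLOR_RGB2BGR)[130:280,150:350]
b=cv2.cvtColor(p['image'],cv2.COLOR_RGB2BGR)[110:260,140:340]
cv2.imwrite('pics/up.png',np.hstack([cv2.resize(a,(400,300),interpolation=2),cv2.resize(b,(400,300),interpolation=2)]))
E
```

```text
t 9.58 pos [0.5343 0.1135 0.2159] yaw_y 29.6 z [ 0.013  0.001 -1.   ] F [ 0.2  0.1 -1.2] w 0.221 q [ 0.16  0.03  1.92 -0.    1.18 -0.35]
(array([-26.07, -18.48,  -0.49]), array([0.012, 0.005, 0.081]))
```

View pics/up.png

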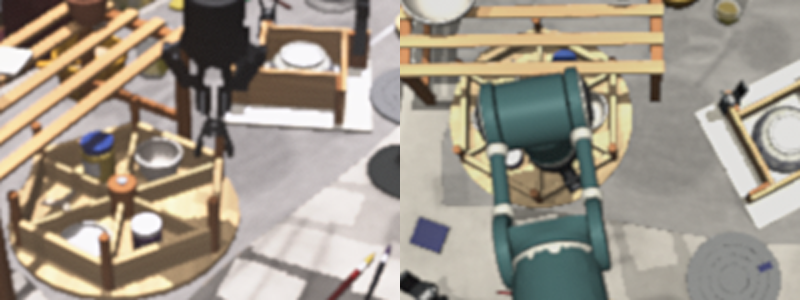

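The clamp is held, off the wall, and the carousel items are untouched. Carrying it to above the lap.

Emit:
play_rows --slide '[[-3,-2,-0.4],[-7,-5,-0.4],[-26,-18.5,-0.4],[-26,-18.5,-0.4],[-26,-18.5,-0.4],[-26,-18.5,-0.4],[-26,-18.5,-0.4],[-26,-18.5,-0.4],[-26,-18.5,-0.4],[-26,-18.5,-0.4],[-26,-18.5,-0.4],[-26,-18.5,-0.4]]' --delta_rot '[[0.012,0.005,0.081],[0.012,0.005,0.081],[0.012,0.005,0.081],[0.012,0.005,0.081],[0.012,0.005,0.081],[0.012,0.005,0.081],[0.012,0.005,0.081],[0.012,0.005,0.081],[0.012,0.005,0.081],[0.012,0.005,0.081],[0.012,0.005,0.081],[0.012,0.005,0.081]]'

```text
time: 10.68
tool_pos: [0.4995, -0.2031, 0.2149]
tcp_rot: [-1.683, -2.645, 0.006]
wrist_force: [0.3, -0.4, -1.3]
width: 0.22
```

```bash
python3 - <<'E'
from h import *
show();print(to_tool([.5025,-.2045,.17],25))
s=cap('scene');p=cap('top')
pickle.dump((p,s),open('p2.pkl','wb'))
a=cv2.cvtColor(s['image'],cv2.COLOR_RGB2BGR)[90:210,250:410]
b=cv2.cvtColor(p['image'],cv2.COLOR_RGB2BGR)[130:250,250:410]
cv2.imwrite('pics/ov.png',np.hstack([cv2.resize(a,(400,300),interpolation=2),cv2.resize(b,(400,300),interpolation=2)]))
w=cloud(s);m=(w[...,2]>.09)&(w[...,2]<.20)&(abs(w[...,0]-.5025)<.06)&(abs(w[...,1]+.2045)<.06)
q=w[m]
x=np.array([np.cos(np.radians(25)),np.sin(np.radians(25))]);u=np.array([-x[1],x[0]])
d=q[:,:2]-[.5025,-.2045]
for z0 in np.arange(.09,.2,.01):
    k=(q[:,2]>=z0)&(q[:,2]<z0+.01)
    if k.sum()>3: print(round(z0,3),k.sum(),'x',np.round(np.percentile(d[k]@x,[2,50,98]),4),'u',np.round(np.percentile(d[k]@u,[2,50,98]),4))
E
```

```text
t 10.68 pos [ 0.4995 -0.2031  0.2149] yaw_y 25.0 z [-0.008  0.001 -1.   ] F [ 0.3 -0.4 -1.3] w 0.22 q [-0.43  0.03  1.92 -0.    1.2  -0.87]
(array([-0.27,  0.24,  4.49]), array([-0.007, -0.004,  0.001]))
0.14 26 x [-0.0275 -0.018   0.0244] u [-0.0042  0.0095  0.0153]
0.15 22 x [-0.0239 -0.0012  0.0218] u [-0.0089  0.0036  0.0123]
0.16 15 x [-0.02   -0.0166  0.0194] u [-0.0114  0.0087  0.0118]
0.17 29 x [-0.0161  0.005   0.0168] u [-0.0051  0.0083  0.013 ]
0.18 43 x [-0.0155 -0.0029  0.0118] u [-0.0121  0.0061  0.0125]
0.19 11 x [-0.0088 -0.0054  0.0066] u [0.0065 0.011  0.0142]
```

View pics/ov.png

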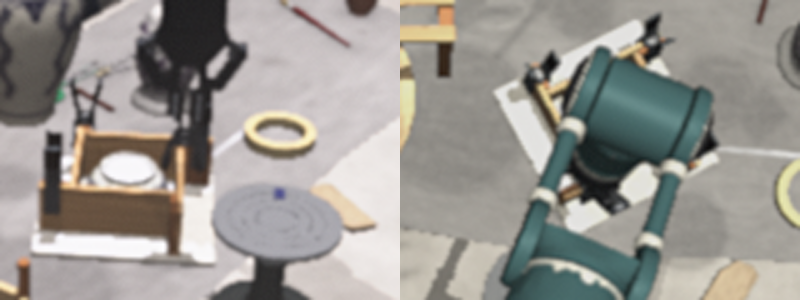

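The clamp is over the lap. Its outer jaw extent at ±26 mm is centred on the tool, and in the top view the jaws point at crop (600,195) over the bare lap. I'll go down to just above the lap and check.

Emit:
play_rows --slide '[[-0.3,0.35,1],[-0.3,0.35,2.2],[-0.3,0.35,3.4],[-0.3,0.35,4.2],[-0.3,0.35,4.2]]' --delta_rot '[[-0.007,-0.004,0],[-0.007,-0.004,0],[-0.007,-0.004,0],[-0.007,-0.004,0],[-0.007,-0.004,0]]'

```text
time: 11.2
tool_pos: [0.5022, -0.2029, 0.1703]
tcp_rot: [-1.683, -2.648, 0.001]
wrist_force: [-1.1, -1.0, -2.0]
width: 0.219
```

```bash
python3 - <<'E'
from h import *
show();print(to_tool([.5035,-.204,.126],25))
s=cap('scene');p=cap('top')
a=cv2.cvtColor(s['image'],cv2.COLOR_RGB2BGR)[110:200,270:390]
b=cv2.cvtColor(p['image'],cv2.COLOR_RGB2BGR)[160:250,270:390]
cv2.imwrite('pics/ov2.png',np.hstack([cv2.resize(a,(400,300),interpolation=2),cv2.resize(b,(400,300),interpolation=2)]))
w=cloud(s);m=(w[...,2]>.07)&(w[...,2]<.20)&(abs(w[...,0]-.5025)<.05)&(abs(w[...,1]+.2045)<.05)
q=w[m]
x=np.array([np.cos(np.radians(25)),np.sin(np.radians(25))]);u=np.array([-x[1],x[0]])
d=q[:,:2]-[.5025,-.2045]
for z0 in np.arange(.07,.16,.01):
    k=(q[:,2]>=z0)&(q[:,2]<z0+.01)
    if k.sum()>3: print(round(z0,3),k.sum(),'x',np.round(np.percentile(d[k]@x,[2,50,98]),4),'u',np.round(np.percentile(d[k]@u,[2,50,98]),4))
E
```

```text
t 11.2 pos [ 0.5022 -0.2029  0.1703] yaw_y 25.1 z [-0.004  0.002 -1.   ] F [-1.1 -1.  -2. ] w 0.219 q [-0.43  0.07  1.96 -0.    1.12 -0.87]
(array([-0.17,  0.09,  4.43]), array([-0.003, -0.003,  0.002]))
0.07 47 x [-0.0056  0.0113  0.0402] u [-0.0354 -0.0219  0.0178]
0.08 49 x [-0.0049  0.0015  0.0401] u [-0.0485 -0.0138  0.0142]
0.09 11 x [-0.0245  0.0211  0.0277] u [-0.011   0.0055  0.0106]
0.1 24 x [-0.0219  0.0159  0.0252] u [-0.0074  0.0081  0.0122]
0.11 14 x [-0.0211 -0.0176  0.0226] u [-0.006   0.004   0.0117]
0.12 18 x [-0.0171 -0.0014  0.02  ] u [-0.0097  0.0056  0.0112]
0.13 40 x [-0.0132  0.0026  0.0174] u [-0.0101  0.0068  0.0157]
0.14 27 x [-0.0095  0.0029  0.0148] u [-0.0126  0.0074  0.0117]
0.15 10 x [-0.0057 -0.0023  0.009 ] u [0.0033 0.0081 0.0131]
```

View pics/ov2.png

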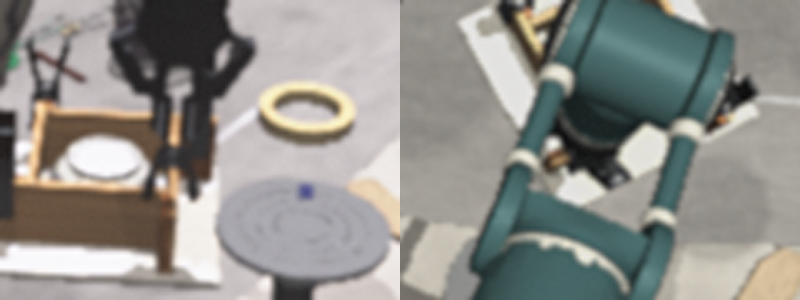

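Jaws straddle the lap: clamp centre is +1.6 mm and lap centre +2.4 mm along the thickness, and they match along the length. Descending.

Emit:
play_rows --slide '[[0,0.07,0.8],[0,0.07,1.6],[0,0.07,2.4],[0,0.07,3.2],[0,0.07,3.8],[0,0.07,4.1],[0,0.07,4.3],[0,0.07,4.4]]' --delta_rot '[[-0.003,-0.003,0],[-0.003,-0.003,0],[-0.003,-0.003,0],[-0.003,-0.003,0],[-0.003,-0.003,0],[-0.003,-0.003,0],[-0.003,-0.003,0],[-0.003,-0.003,0]]'

```text
time: 11.97
tool_pos: [0.5041, -0.2034, 0.1283]
tcp_rot: [1.683, 2.648, 0.001]
wrist_force: [-0.4, -0.8, -0.7]
width: 0.22
```

```bash
python3 - <<'E'
from h import *
show()
s=cap('scene')
a=cv2.cvtColor(s['image'],cv2.COLOR_RGB2BGR)[110:200,270:390]
cv2.imwrite('pics/dn.png',cv2.resize(a,(800,600),interpolation=2))
E
```

```text
t 11.97 pos [ 0.5041 -0.2034  0.1283] yaw_y 25.1 z [ 0.003 -0.001 -1.   ] F [-0.4 -0.8 -0.7] w 0.22 q [-0.43  0.11  2.    0.    1.03 -0.87]
```

View pics/dn.png

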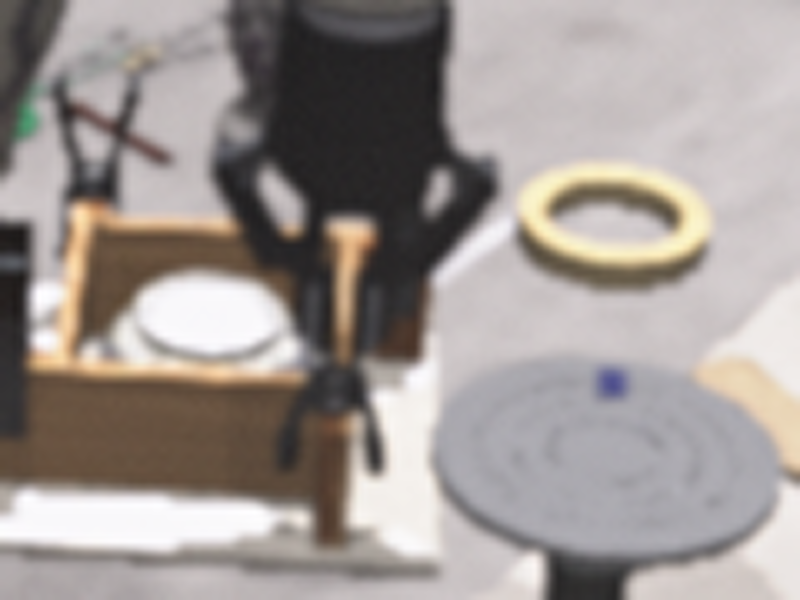

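Jaws straddle the lap at crop (290,455) and (375,455). There's no contact yet, so I'll press gently to seat the pivot.

Emit:
play_rows --slide '[[0,0,0.15],[0,0,0.3],[0,0,0.45],[0,0,0.5]]' --delta_rot '[[0,0,0],[0,0,0],[0,0,0],[0,0,0]]'

```text
time: 12.35
tool_pos: [0.5046, -0.2036, 0.124]
tcp_rot: [1.683, 2.648, 0.001]
wrist_force: [-1.3, 1.1, 4.4]
width: 0.216
```

Contact is 4 N at the expected height (0.124 m). I'll release gradually and follow down, because the pads swing back as they open.

Emit:
play_rows --slide '[[0,0,0.3],[0,0,0.4],[0,0,0.4]]' --delta_rot '[[0,0,0],[0,0,0],[0,0,0]]' --hand 0.34

```text
time: 12.6
tool_pos: [0.5062, -0.2042, 0.1221]
tcp_rot: [1.681, 2.645, 0.002]
wrist_force: [-1.1, 1.1, 8.2]
width: 0.341
```

Emit:
play_rows --slide '[[0,0,0.3],[0,0,0.4],[0,0,0.4]]' --delta_rot '[[0,0,0],[0,0,0],[0,0,0]]' --hand 0.45

```text
time: 12.85
tool_pos: [0.5076, -0.2046, 0.1196]
tcp_rot: [1.679, 2.642, 0.004]
wrist_force: [-0.4, 0.8, 7.3]
width: 0.449
```

Emit:
play_rows --slide '[[0,0,0.3],[0,0,0.4],[0,0,0.4]]' --delta_rot '[[0,0,0],[0,0,0],[0,0,0]]' --hand 0.56

```text
time: 13.1
tool_pos: [0.5072, -0.2044, 0.1148]
tcp_rot: [1.68, 2.643, 0.004]
wrist_force: [0.6, 0.7, -0.5]
width: 0.564
```

Emit:
play_rows --slide '[[0,0,0],[0,0,0],[0,0,0],[0,0,0]]' --delta_rot '[[0,0,0],[0,0,0],[0,0,0],[0,0,0]]' --hand 1.0

```text
time: 13.43
tool_pos: [0.5071, -0.2044, 0.1146]
tcp_rot: [1.68, 2.643, 0.004]
wrist_force: [0.6, -0.3, 0.5]
width: 0.999
```

```bash
python3 - <<'E'
from h import *
show()
s=cap('scene')
a=cv2.cvtColor(s['image'],cv2.COLOR_RGB2BGR)[110:200,270:390]
cv2.imwrite('pics/rel.png',cv2.resize(a,(800,600),interpolation=2))
E
```

```text
t 13.43 pos [ 0.5071 -0.2044  0.1146] yaw_y 25.1 z [ 0.009 -0.003 -1.   ] F [ 0.6 -0.3  0.5] w 0.999 q [-0.43  0.13  2.01  0.    0.99 -0.87]
```

View pics/rel.png

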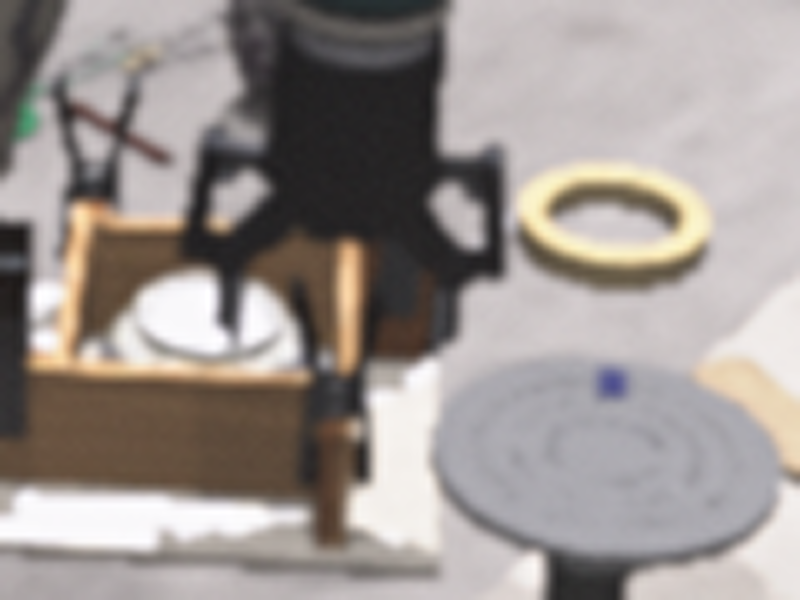

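The clamp grips the lap at crop (333,400) and the fingers are clear of the handles. I'll go straight up and back off.

Emit:
play_rows --slide '[[0,0,-1],[0,0,-2.5],[0,0,-5],[0,0,-8],[0,0,-11],[0,0,-13],[0,0,-13]]' --delta_rot '[[0,0,0],[0,0,0],[0,0,0],[0,0,0],[0,0,0],[0,0,0],[0,0,0]]'

```text
time: 14.07
tool_pos: [0.5091, -0.2054, 0.2519]
tcp_rot: [1.674, 2.634, 0.006]
wrist_force: [0.1, -0.3, 0.4]
width: 1.001
```

Emit:
play_rows --slide '[[-8,6,0],[-25,18,0],[-25,5,0],[-25,5,0],[-25,5,0],[-25,5,0],[-25,5,0],[-25,5,0],[-25,5,0],[-25,5,0]]' --delta_rot '[[0,0,0],[0,0,0],[0,0,0],[0,0,0],[0,0,0],[0,0,0],[0,0,0],[0,0,0],[0,0,0],[0,0,0]]'

```text
time: 14.9
tool_pos: [0.6599, -0.4097, 0.2559]
tcp_rot: [1.675, 2.635, 0.007]
wrist_force: [-1.2, 0.1, -0.2]
width: 1.0
```

```bash
python3 - <<'E'
from h import *
np.set_printoptions(precision=4,suppress=True)
show()
s=cap('scene');p=cap('top')
a=cv2.cvtColor(s['image'],cv2.COLOR_RGB2BGR)[100:280,110:350]
b=cv2.cvtColor(p['image'],cv2.COLOR_RGB2BGR)[110:290,140:380]
cv2.imwrite('pics/fin.png',np.hstack([cv2.resize(a,(400,300),interpolation=2),cv2.resize(b,(400,300),interpolation=2)]))
a=cv2.cvtColor(s['image'],cv2.COLOR_RGB2BGR)[110:200,260:380]
b=cv2.cvtColor(p['image'],cv2.COLOR_RGB2BGR)[145:235,280:400]
cv2.imwrite('pics/fin2.png',np.hstack([cv2.resize(a,(400,300),interpolation=2),cv2.resize(b,(400,300),interpolation=2)]))
x=np.array([np.cos(np.radians(25)),np.sin(np.radians(25))]);u=np.array([-x[1],x[0]])
for n,im in(('scene',s),('top',p)):
    w=cloud(im)
    m=(w[...,2]>.09)&(w[...,2]<.20)&(abs(w[...,0]-.5025)<.05)&(abs(w[...,1]+.2045)<.05)
    q=w[m];d=q[:,:2]-[.5025,-.2045];print(n,m.sum(),'zmax',q[:,2].max())
    for z0 in np.arange(.09,.16,.01):
        k=(q[:,2]>=z0)&(q[:,2]<z0+.01)
        if k.sum()>3: print(round(z0,3),k.sum(),'x',np.round(np.percentile(d[k]@x,[2,50,98]),4),'u',np.round(np.percentile(d[k]@u,[2,50,98]),4))
    # other clamps zmax
    m=(w[...,2]>.1)&(w[...,2]<.16)&(w[...,0]>.45)&(w[...,0]<.8)&(w[...,1]<-.1)&(w[...,1]>-.4)
    nn,l,st_,ce=cv2.connectedComponentsWithStats(m.astype(np.uint8))
    for i in range(1,nn):
        if st_[i,4]>8: print(n,np.round(ce[i]),st_[i,4],np.median(w[l==i],0),'zmax',np.percentile(w[l==i][:,2],95))
E
```

```text
t 14.9 pos [ 0.6599 -0.4097  0.2559] yaw_y 25.1 z [ 0.018 -0.007 -1.   ] F [-1.2  0.1 -0.2] w 1.0 q [-0.59  0.44  1.35  0.    1.34 -1.03]
scene 123 zmax 0.15014126725952825
0.09 34 x [-0.0101  0.0023  0.0147] u [-0.0146  0.0028  0.0095]
0.1 12 x [-0.0086  0.0105  0.0154] u [-0.0032  0.0038  0.0103]
0.11 16 x [-0.0106 -0.0051  0.0182] u [-0.0127  0.0045  0.0081]
0.12 16 x [-0.0108  0.0167  0.022 ] u [-0.0118  0.0049  0.0122]
0.13 15 x [-0.0132 -0.0069  0.0235] u [-0.0064  0.0026  0.0079]
0.14 28 x [-0.0151  0.0209  0.0276] u [-0.0158 -0.0013  0.0074]
scene [271. 111.] 97 [ 0.7922 -0.383   0.1392] zmax 0.159569180329392
scene [279. 128.] 38 [ 0.7148 -0.3065  0.1281] zmax 0.1464774479148548
scene [288. 128.] 33 [ 0.6889 -0.318   0.133 ] zmax 0.14792940411598196
scene [331. 134.] 126 [ 0.5456 -0.3518  0.1327] zmax 0.14694442404178373
scene [271. 151.] 136 [ 0.6574 -0.1517  0.1321] zmax 0.14628296301474963
scene [315. 159.] 45 [ 0.5188 -0.1931  0.1292] zmax 0.14654089813832005
scene [325. 159.] 44 [ 0.4935 -0.2063  0.1308] zmax 0.14927260625762026
top 97 zmax 0.15537808412301857
0.09 26 x
[... 225 characters left out ...]
17 -0.0034  0.0059]
0.13 13 x [-0.0154  0.0156  0.0178] u [-0.0126  0.0002  0.0056]
0.14 22 x [-0.0185  0.0189  0.0237] u [-0.016  -0.0047  0.0049]
0.15 8 x [-0.0188 -0.0159 -0.0133] u [-0.0145 -0.0079  0.0036]
top [370. 116.] 41 [ 0.7901 -0.3801  0.1419] zmax 0.15849649634841456
top [351. 139.] 51 [ 0.7127 -0.3131  0.1325] zmax 0.14721843153326764
top [355. 147.] 24 [ 0.6851 -0.3245  0.1431] zmax 0.14937623445392595
top [310. 154.] 54 [ 0.6625 -0.1779  0.1321] zmax 0.14811932908592645
top [302. 158.] 19 [ 0.6462 -0.1483  0.1448] zmax 0.15142630326194353
top [320. 198.] 44 [ 0.5176 -0.2024  0.1315] zmax 0.14639748672593106
top [324. 205.] 25 [ 0.4901 -0.2116  0.1485] zmax 0.15264695647730972
```

View pics/fin.png

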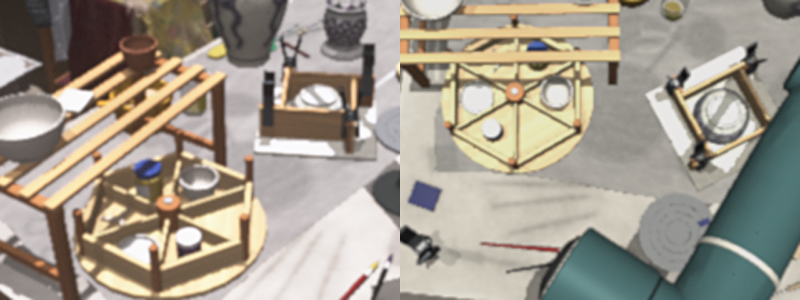

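View pics/fin2.png

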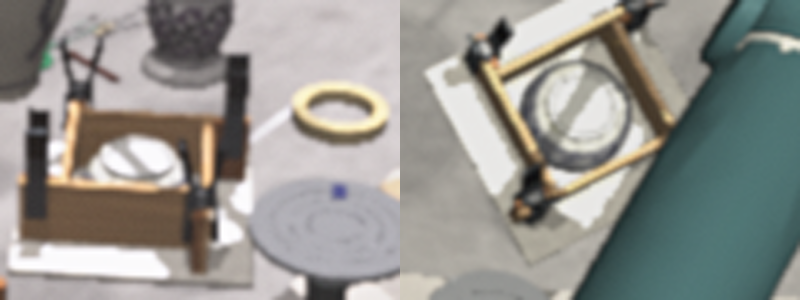

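The clamp's height and heading match the other three, and the carousel contents are upright. The handles look about 4 mm off-centre, which could be a tilt. I'll compare against the three fixed clamps the same way.

```bash
cat > tilt.py <<'E'
from h import *
import sys
np.set_printoptions(precision=4,suppress=True)
p=cap('top');s=cap('scene')
# fits per camera from ff.py
for n,im,c,lap in(('top',p,[.6012,-.2652],[.5009,-.2058]),('scene',s,[.6036,-.2618],[.5045,-.2033])):
    w=cloud(im);c=np.array(c);r=np.array(lap)-c
    for k in range(4):
        a=k*np.pi/2;Rm=np.array([[np.cos(a),-np.sin(a)],[np.sin(a),np.cos(a)]])
        L=c+Rm@r; th=np.radians(25)+a; x=np.array([np.cos(th),np.sin(th)]);u=np.array([-x[1],x[0]])
        d=w[...,:2]-L
        X=d@x;U=d@u
        out=[]
        for z0,z1 in((.105,.125),(.125,.16)):
            m=(abs(X)<.045)&(abs(U)<.03)&(w[...,2]>z0)&(w[...,2]<z1)
            if m.sum()>10:
                lo,hi=np.percentile(X[m],[2,98]); 
                A=X[m]<(lo+hi)/2
                out.append((m.sum(),round((lo+hi)/2,4),round(hi-lo,4),'zl/zr',round(np.percentile(w[m][:,2][A],95),4),round(np.percentile(w[m][:,2][~A],95),4),'u',round(np.median(U[m]),4)))
        print(n,k,L,out)
E
python3 tilt.py
```

```text
top 0 [ 0.5009 -0.2058] [(np.int64(15), np.float64(0.0031), np.float64(0.0244), 'zl/zr', np.float64(0.1154), np.float64(0.1242), 'u', np.float64(-0.0018)), (np.int64(48), np.float64(0.0046), np.float64(0.0416), 'zl/zr', np.float64(0.1528), np.float64(0.1517), 'u', np.float64(-0.0039))]
top 1 [ 0.5418 -0.3655] []
top 2 [ 0.7015 -0.3246] [(np.int64(23), np.float64(-0.0024), np.float64(0.0289), 'zl/zr', np.float64(0.1241), np.float64(0.1213), 'u', np.float64(-0.0049)), (np.int64(47), np.float64(-0.001), np.float64(0.043), 'zl/zr', np.float64(0.1494), np.float64(0.1514), 'u', np.float64(-0.0058))]
top 3 [ 0.6606 -0.1649] [(np.int64(21), np.float64(0.0035), np.float64(0.0189), 'zl/zr', np.float64(0.1116), np.float64(0.1239), 'u', np.float64(-0.0033)), (np.int64(48), np.float64(-0.0014), np.float64(0.0453), 'zl/zr', np.float64(0.1504), np.float64(0.1497), 'u', np.float64(-0.0036))]
scene 0 [ 0.5045 -0.2033] [(np.int64(26), np.float64(0.0017), np.float64(0.0305), 'zl/zr', np.float64(0.1196), np.float64(0.1222), 'u', np.float64(0.0026)), (np.int64(57), np.float64(0.0039), np.float64(0.0426),
[... 244 characters left out ...]
0), np.float64(-0.0023), np.float64(0.0483), 'zl/zr', np.float64(0.1471), np.float64(0.1482), 'u', np.float64(-0.0014))]
scene 2 [ 0.7027 -0.3203] [(np.int64(25), np.float64(-0.001), np.float64(0.0307), 'zl/zr', np.float64(0.1234), np.float64(0.1224), 'u', np.float64(-0.0079)), (np.int64(42), np.float64(-0.0018), np.float64(0.0441), 'zl/zr', np.float64(0.1474), np.float64(0.1483), 'u', np.float64(-0.0065))]
scene 3 [ 0.6621 -0.1627] [(np.int64(36), np.float64(-0.0016), np.float64(0.0352), 'zl/zr', np.float64(0.1236), np.float64(0.1223), 'u', np.float64(-0.0043)), (np.int64(87), np.float64(-0.0007), np.float64(0.047), 'zl/zr', np.float64(0.1475), np.float64(0.1468), 'u', np.float64(-0.0012))]
```

It's tilted about 5° compared with the others, because the tool drifted about 3 mm during the press. I'll mend it by a light, centred re-squeeze.

```bash
python3 - <<'E'
from h import *
show();print(to_tool([.5037,-.204,.20],25))
E
```

```text
t 15.1 pos [ 0.6602 -0.4092  0.2571] yaw_y 25.2 z [ 0.02  -0.008 -1.   ] F [-0.1 -0.1  0. ] w 0.999 q [-0.59  0.43  1.35  0.    1.34 -1.03]
(array([25.31, -5.52,  5.23]), array([0.015, 0.016, 0.003]))
```

Emit:
play_rows --slide '[[25.3,-5.5,3],[25.3,-5.5,3],[25.3,-5.5,3],[25.3,-5.5,3],[25.3,-5.5,3],[25.3,-5.5,3],[25.3,-5.5,5.2],[25.3,-5.5,5.2],[25.3,-5.5,5.2],[25.3,-5.5,5.2],[25.3,-5.5,5.2]]' --delta_rot '[[0.015,0.016,0],[0.015,0.016,0],[0.015,0.016,0],[0.015,0.016,0],[0.015,0.016,0],[0.015,0.016,0],[0.015,0.016,0],[0.015,0.016,0],[0.015,0.016,0],[0.015,0.016,0],[0.015,0.016,0]]'

```text
time: 16.02
tool_pos: [0.5057, -0.2053, 0.202]
tcp_rot: [1.683, 2.65, 0.0]
wrist_force: [-0.4, 0.4, -0.5]
width: 0.997
```

```bash
python3 - <<'E'
from h import *
show();print(to_tool([.5037,-.204,.119],25))
E
```

```text
t 16.02 pos [ 0.5057 -0.2053  0.202 ] yaw_y 25.2 z [ 0.002 -0.001 -1.   ] F [-0.4  0.4 -0.5] w 0.997 q [-0.43  0.05  1.92 -0.    1.17 -0.87]
(array([ 0.22, -0.13,  8.3 ]), array([0.001, 0.002, 0.003]))
```

Emit:
play_rows --slide '[[0.2,-0.15,1.5],[0.2,-0.15,3],[0.2,-0.15,4.5],[0.2,-0.15,6],[0.2,-0.15,7.2],[0.2,-0.15,8.2],[0.2,-0.15,8.2],[0.2,-0.15,8.2]]' --delta_rot '[[0,0,0],[0,0,0],[0,0,0],[0,0,0],[0,0,0],[0,0,0],[0,0,0],[0,0,0]]'

```text
time: 16.68
tool_pos: [0.5037, -0.2046, 0.1197]
tcp_rot: [1.684, 2.65, -0.0]
wrist_force: [0.2, 0.1, -0.6]
width: 1.002
```

```bash
python3 - <<'E'
from h import *
show();print(to_tool([.5037,-.204,.118],25))
E
```

```text
t 16.68 pos [ 0.5037 -0.2046  0.1197] yaw_y 25.1 z [ 0.001 -0.001 -1.   ] F [ 0.2  0.1 -0.6] w 1.002 q [-0.43  0.12  2.01 -0.    1.01 -0.87]
(array([0.05, 0.02, 0.17]), array([0.001, 0.001, 0.002]))
```

Emit:
play_rows --slide '[[0,0,0],[0,0,0],[0,0,0],[0,0,0],[0,0,0]]' --delta_rot '[[0,0,0],[0,0,0],[0,0,0],[0,0,0],[0,0,0]]' --hand 0.42 --force 25

```text
time: 17.1
tool_pos: [0.5056, -0.2051, 0.1223]
tcp_rot: [1.682, 2.647, 0.001]
wrist_force: [-1.3, 1.1, 6.2]
width: 0.421
```

```bash
python3 - <<'E'
from h import *
show();print(to_tool([.5037,-.204,.118],25))
E
```

```text
t 17.1 pos [ 0.5056 -0.2051  0.1223] yaw_y 25.1 z [ 0.006 -0.002 -1.   ] F [-1.3  1.1  6.2] w 0.421 q [-0.43  0.12  2.    0.    1.01 -0.87]
(array([ 0.18, -0.12,  0.43]), array([0.004, 0.005, 0.002]))
```

Emit:
play_rows --slide '[[0.1,-0.2,0.2],[0.15,-0.3,0.3],[0.15,-0.35,0.3]]' --delta_rot '[[0.004,0.005,0],[0.004,0.005,0],[0.004,0.005,0]]'

```text
time: 17.35
tool_pos: [0.5044, -0.2058, 0.1222]
tcp_rot: [1.682, 2.647, 0.003]
wrist_force: [2.2, 2.3, 8.2]
width: 0.423
```

```bash
python3 - <<'E'
from h import *
show();print(to_tool([.5037,-.204,.118],25))
E
python3 tilt.py | grep ' 0 '
```

```text
t 17.35 pos [ 0.5044 -0.2058  0.1222] yaw_y 25.1 z [ 0.006 -0.001 -1.   ] F [2.2 2.3 8.2] w 0.423 q [-0.43  0.12  2.    0.    1.01 -0.87]
(array([0.19, 0.01, 0.41]), array([0.005, 0.004, 0.002]))
top 0 [ 0.5009 -0.2058] []
scene 0 [ 0.5045 -0.2033] [(np.int64(37), np.float64(0.0005), np.float64(0.0537), 'zl/zr', np.float64(0.1229), np.float64(0.124), 'u', np.float64(0.0058)), (np.int64(142), np.float64(0.0004), np.float64(0.0631), 'zl/zr', np.float64(0.1578), np.float64(0.1578), 'u', np.float64(0.0058))]
```

Emit:
play_rows --slide '[[0,-0.15,0.3],[0,-0.15,0.3],[0,-0.15,0.3]]' --delta_rot '[[0,0,0],[0,0,0],[0,0,0]]' --hand 0.5

```text
time: 17.7
tool_pos: [0.5043, -0.2066, 0.1203]
tcp_rot: [1.681, 2.644, 0.005]
wrist_force: [2.1, 1.7, 6.2]
width: 0.498
```

Emit:
play_rows --slide '[[0,-0.05,0.2],[0,-0.05,0.2],[0,-0.05,0.2],[0,-0.05,0.2],[0,-0.05,0.2]]' --delta_rot '[[0,0,0],[0,0,0],[0,0,0],[0,0,0],[0,0,0]]' --hand 1.0

```text
time: 18.12
tool_pos: [0.5033, -0.2067, 0.1176]
tcp_rot: [1.682, 2.645, 0.005]
wrist_force: [0.2, 0.2, 1.0]
width: 1.0
```

```bash
python3 - <<'E'
from h import *
show()
E
```

```text
t 18.12 pos [ 0.5033 -0.2067  0.1176] yaw_y 25.1 z [ 0.008 -0.001 -1.   ] F [0.2 0.2 1. ] w 1.0 q [-0.44  0.12  2.01  0.    1.   -0.88]
```

Emit:
play_rows --slide '[[0,0,-1],[0,0,-2.5],[0,0,-5],[0,0,-8],[0,0,-11],[0,0,-13],[0,0,-13]]' --delta_rot '[[0,0,0],[0,0,0],[0,0,0],[0,0,0],[0,0,0],[0,0,0],[0,0,0]]'

```text
time: 18.7
tool_pos: [0.5053, -0.2079, 0.2546]
tcp_rot: [1.676, 2.636, 0.007]
wrist_force: [0.3, -0.3, 1.3]
width: 0.996
```

Emit:
play_rows --slide '[[-8,2,0],[-25,5,0],[-25,5,0],[-25,5,0],[-25,5,0],[-25,5,0],[-25,5,0],[-25,5,0],[-25,5,0]]' --delta_rot '[[0,0,0],[0,0,0],[0,0,0],[0,0,0],[0,0,0],[0,0,0],[0,0,0],[0,0,0],[0,0,0]]'

```text
time: 19.45
tool_pos: [0.656, -0.4128, 0.257]
tcp_rot: [1.678, 2.638, 0.007]
wrist_force: [0.0, 0.5, -0.2]
width: 1.0
```

```bash
python3 tilt.py; python3 - <<'E'
from h import *
show()
s=cap('scene');p=cap('top')
a=cv2.cvtColor(s['image'],cv2.COLOR_RGB2BGR)[110:200,260:380]
b=cv2.cvtColor(p['image'],cv2.COLOR_RGB2BGR)[145:235,280:400]
cv2.imwrite('pics/fin3.png',np.hstack([cv2.resize(a,(400,300),interpolation=2),cv2.resize(b,(400,300),interpolation=2)]))
E
```

```text
top 0 [ 0.5009 -0.2058] [(np.int64(19), np.float64(0.0023), np.float64(0.0231), 'zl/zr', np.float64(0.1164), np.float64(0.1235), 'u', np.float64(-0.0027)), (np.int64(51), np.float64(0.0013), np.float64(0.042), 'zl/zr', np.float64(0.1526), np.float64(0.1506), 'u', np.float64(-0.0052))]
top 1 [ 0.5418 -0.3655] []
top 2 [ 0.7015 -0.3246] [(np.int64(23), np.float64(-0.0024), np.float64(0.0264), 'zl/zr', np.float64(0.1226), np.float64(0.1226), 'u', np.float64(-0.0047)), (np.int64(48), np.float64(-0.0006), np.float64(0.0438), 'zl/zr', np.float64(0.1497), np.float64(0.1512), 'u', np.float64(-0.0061))]
top 3 [ 0.6606 -0.1649] [(np.int64(14), np.float64(0.0021), np.float64(0.0228), 'zl/zr', np.float64(0.1125), np.float64(0.1204), 'u', np.float64(-0.002)), (np.int64(53), np.float64(-0.0022), np.float64(0.0442), 'zl/zr', np.float64(0.1518), np.float64(0.1495), 'u', np.float64(-0.0032))]
scene 0 [ 0.5045 -0.2033] [(np.int64(28), np.float64(0.0003), np.float64(0.031), 'zl/zr', np.float64(0.1224), np.float64(0.1241), 'u', np.float64(0.0031)), (np.int64(54), np.float64(0.0008), np.float64(0.0427), 
[... 383 characters left out ...]
.3203] [(np.int64(25), np.float64(-0.001), np.float64(0.031), 'zl/zr', np.float64(0.1248), np.float64(0.124), 'u', np.float64(-0.0089)), (np.int64(40), np.float64(-0.0017), np.float64(0.0437), 'zl/zr', np.float64(0.1488), np.float64(0.1486), 'u', np.float64(-0.0066))]
scene 3 [ 0.6621 -0.1627] [(np.int64(36), np.float64(-0.0029), np.float64(0.0354), 'zl/zr', np.float64(0.1239), np.float64(0.1219), 'u', np.float64(-0.0042)), (np.int64(88), np.float64(-0.0009), np.float64(0.0484), 'zl/zr', np.float64(0.1469), np.float64(0.1463), 'u', np.float64(-0.0012))]
t 19.55 pos [ 0.6558 -0.4117  0.2584] yaw_y 25.1 z [ 0.016 -0.005 -1.   ] F [-0.4 -0.7 -0.4] w 0.994 q [-0.59  0.43  1.35  0.01  1.35 -1.03]
```

View pics/fin3.png

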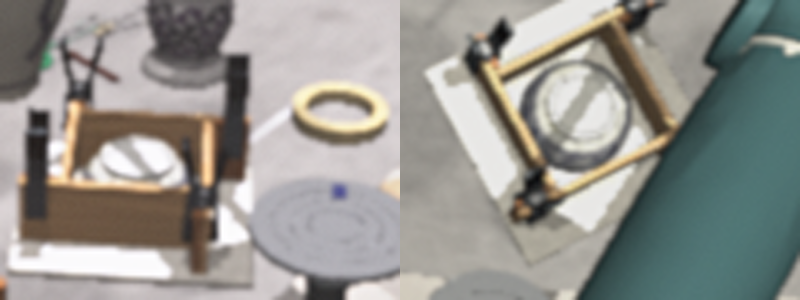

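The clamp now sits square at top crop (530,190). Its handle midpoint is within about 1 mm of the lap's centre line and its top height is within about 1–2 mm of the fixed clamps. Handing in.

```bash
python3 - <<'E'
from h import *
s=cap('scene','last.png')
print(finish_job())
E
```

```text
the job is handed in; nothing more can be done
None
```

View pics/last.png

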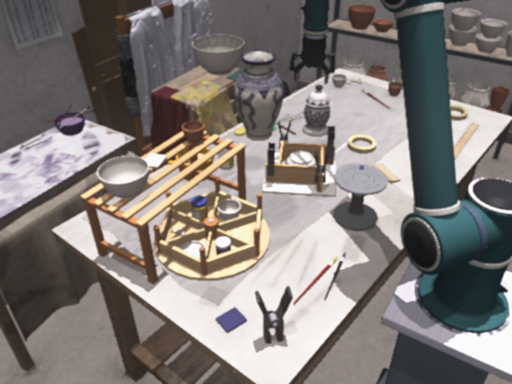

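The spare clamp is on the bare lap and the job is handed in at about 20 s; the hand-in gives no verdict.

- **Carousel:** I turned it about 81° by one post held loosely between the fingers, until the clamp stood in the open at the front. I then squeezed the smaller clamp's handles, lifted it off, set it over the lap and released it.
- **Failed check:** after the first release the handles were about 4–5 mm off-centre, a tilt of about 5° compared with the other three clamps. I re-squeezed it lightly with the gripper centred and let go again.
- **Last checks:** the handle midpoint reads about 1 mm off the lap's centre line. The handle tops are within 1–2 mm of the fixed clamps' height, so it is fully down as far as the cameras can tell. The two cameras disagreed by about 4 mm on absolute position, so I compared within each camera.
- **Everything else:** the cup, both pots and the lid look upright and in place in the last picture. The stilt is too small to make out there, but it was in its compartment in the earlier views. The arm was clear of everything, with near-zero wrist force.

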